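# Hang the checked gauges in the low cabinet

## Robot

A 6-joint arm with a two-finger parallel gripper is mounted at the origin on the work surface. World frame = base frame: x ahead of the robot, y to its left, z up, the work surface at z = 0. Lengths are in m, angles in rad, forces in N, time in s.
With the tool pointing down it reaches from about 0.2 to 0.875 m from the base axis. Payload 3.4 kg.
Tool frame: the origin (TCP) lies between the finger pads; the fingertips stand 25 mm ahead of it and the grasp point (between the pads) lies 6 mm ahead of it (r.nose_length is the z of the fingertips in the tool frame, in m); z points along the fingers, x is the direction in which the jaws open and shut, and the axes are right-handed (so a half turn about z gives the same grasp; the last joint's range is limited). The gripper opens to 94 mm and grips with 3 to 60 N. Pads are 16 mm wide; open, the fingers measure 119 mm over their backs; the gripper's body (75 mm by 177 mm) begins 78 mm behind the grasp point.
Start: joints at [1.1, 0.276, 1.505, -0, 1.361, -0.121], TCP at [0.197, 0.54, 0.23] pointing down, gripper open.
Joint ranges: [-2.89, 2.89], [-0.75, 2.08], [0.22, 2.7], [-1.18, 4.32], [0.11, 2.71], [-2.7, 2.7]. Speed limits (rad/s): [2.57, 2.57, 3.14, 3.14, 3.14, 3.14].

## Interface

Orientations are given as a unit quaternion [w, x, y, z].
In Python, from plant import r, gripper_to, inverse_kinematics, vision, models, telemetry gives the robot as it stands. Calls block until the motion is done:
- r.move_to(position, orientation): joint-space move of the TCP to a pose.
- r.move_l(position, rot=None, vel=0.15, guard=None): straight line of the TCP; rot=None keeps the orientation; vel is the mean speed in m/s. With guard (N) it stops when the force on the tool has changed by that much, and returns True; else False.
- r.movej(angles): joint-space move.
- gripper_to(opening, f_grip=None): finger opening in m; f_grip is the grip in N (None keeps the last); returns when the fingers have stopped.
- r.hold(seconds).
- inverse_kinematics(position, orientation): joint angles nearest the present ones, or None.
- vision.snapshot(name): name is "side" or "top"; returns the picture (480x640x3 uint8, red, green, blue); there is no depth.
- vision.get_calibration(name): a dict with "fx", "fy", "cx", "cy" (pixels), "position" and "orientation" of the camera in the world. Camera axes: x right, y down, z forward; pixel columns grow to the right and rows downward; lengths in m; the calibration is good to about 2 mm. A picture is of the moment at which its call begins. get_calibration takes no time and is no camera call.
A pose or a line that the arm cannot do raises r.PlanningError and nothing moves.
- r.sign_off(): hands the job in, once; it reports no verdict.
Trained networks look in the newest picture that a camera, given by its name, has taken for a name from the list of things; names that differ only in an ending like _2 or _b are one class to them, and where a whole thing is asked for, a point or a joint stands for the part that bears it (a point fixed in the world has none). Each returns a list of dicts, best first, with "score" (0 to 1); they miss things now and then, are a little off and sometimes report something else, mostly with a low value. They report only what shows in the picture. A call takes as long as a camera call. They do not tell look-alikes from the thing itself.
- models.boxes_of(thing, camera): "at" ([x, y, z] in m, in world coordinates, good to about 4 mm: the middle of the surface that is visible of it).
- models.regions_of(thing, camera): "pixels" (480x640 bool, what is visible of it).
- models.mark_of(thing, camera): "at" ([x, y, z] in m, in world coordinates, good to about 4 mm: a listed point, or the origin of a listed thing).
Readings, each from a call of its own:
- telemetry.current_t(): time.
- telemetry.current_joints(): joint angles.
- telemetry.current_dq(): joint speeds.
- telemetry.current_joint_efforts(): joint torques, N m.
- telemetry.current_ee_pos(): TCP position.
- telemetry.current_tool_rot(): TCP orientation.
- telemetry.current_wrist_force(): force on the tool from outside, world axes, zero at the start.
- telemetry.current_torque(): the same for the moment, N m.
- telemetry.current_opening(): finger opening in m.
Only numpy, scipy, OpenCV 4.12 (cv2) and the standard library are available. Lean on these libraries where they do the work, as an engineer would, in place of code of your own. Each camera call takes 0.05 s, during which the arm holds its last target.

## Task

The gauge check is over: press the release button of the checking fixture so that its clamshell lid springs fully open, then put away every gauge, both those in the fixture and those lying on the bench, by hanging each by its ring on a hook of its own deep inside the low cabinet, tilting it to get in under the roof. Leave the gauges hanging freely, the lid open, and the other things on the bench undisturbed.

Things in the scene. Friction and masses are not known exactly. Their poses are not given: they have to be found in the camera images.
- gauge1: Gauge 198 long, 0.14 kg: black square plastic grip, flat steel blade (14 x 5), steel hanging ring. Origin: centre of the grip's underside; x runs from grip to ring. Grip spans x -35..35, y -12..12, z 0..24; ring centre at x 135, z 12, hole axis along z; balances at x 17. Same on both flat sides. Starts flat inside the shut fixture (floor 18 high), ring away from the button. May be absent.
- gauge2: Another gauge like gauge1. It starts inside the closed checking fixture, flat on its floor (18 mm above the table), ring away from the button. May be absent (None from the start).
- gauge3: Another gauge like gauge1. It starts lying flat on the bench in front of the cabinet. May be absent (None from the start).
- gauge4: Another gauge like gauge1. It starts lying flat on the bench. May be absent (None from the start).
- gauge1_ring (a point): Centre of the hanging ring of gauge1: 8 mm round bar, 56 outside, 40 inside diameter, level with the middle of the grip when the gauge lies flat.
- gauge2_ring (a point): Centre of the hanging ring of gauge2.
- gauge3_ring (a point): Centre of the hanging ring of gauge3.
- gauge4_ring (a point): Centre of the hanging ring of gauge4.
- hook1 (a point): A hook in the cabinet, 8 mm round bar: its lowest point, on the bar's centreline, where a hung ring rests. From here the bar rises 23 forward (towards the open front) and 23 up to its free tip, and runs 24 back, rising 5, to the rail. A hung ring's centre is about 20 below this point.
- hook2 (a point): A hook like hook1, the next of the row, 62 further along the cabinet's +y.
- hook3 (a point): A hook like hook1, the next of the row, 62 further along the cabinet's +y.
- hook4 (a point): A hook like hook1, the next of the row, 62 further along the cabinet's +y.
- cabinet: Low gauge cabinet, fixed: grey sides 6 thick, clear plastic roof and back, no floor, open front; 155 deep, 312 wide, 310 high; roof underside 303 above the table, its front lip 300. Origin: on the table, middle of the open front; x into the cabinet, y left, z up. Hook low points at x 98, z 215, y -93, -31, 31, 93; tips at x 75, z 238; rail at x 120, its front face.
- jig: Checking fixture, fixed: green tray, origin on the table; x -165..175, y -120..120; rim 62 high, walls 10 thick, inside x -65..165, y -110..110, floor 18 high. The front ledge (x -165..-75, 18 high) has the button at x -135, y 0. The lid (9 thick, clear, aluminium frame) lies on the rim, hinged at x 175, z 62.
- lid (a joint): Clamshell lid angle: 0 shut and latched, 1.75 fully open (stop, leaning back past upright). A spring lifts it in about 2 s once the latch is released and holds it there.
- release (a joint): Travel of the release button, 0 up to 0.006 m fully down. The latch lets go when it is nearly fully down.
- release_top (a point): Centre of the top face of the round release button (32 mm diameter) at 40 mm above the table; pressed straight down, about 5 N to bottom it, springs back.
- oilcan: Bystander: white oil bottle, 60 mm diameter, 150 high. Leave alone.
- spanner: Bystander: open-ended spanner, 150 long, lying flat (origin under its middle). Leave alone.
- carton: Bystander: cardboard carton 110 x 90 x 60. Leave alone.
- bearing: Bystander: steel bearing ring, 68 diameter, 18 high. Leave alone.
- tub: Bystander: white plastic bowl, 80 diameter, 60 high. Leave alone.
- flange: Bystander: aluminium flange, 80 diameter, 50 high. Leave alone.
- driver: Bystander: screwdriver, 180 long, lying flat. Leave alone.
Not all that is in view belongs to the job. Leave any blue or red look-alike of the gauge4 alone.

How it is judged:
On the way:
1. the clamshell lid has sprung open to its stop (value of joint lid above 1.6 rad), for 0.2 s.
At the end, for the whole second after the job is handed in: Every gauge present hangs by its ring on a hook of its own, at most swaying (under 0.4 m/s): ring centre within 35 mm of the hook's low point, gauge within 0.5 rad of upright, ring uppermost, ring centres over 45 mm apart horizontally; the lid is open (over 1.5 rad) ((distance between gauge1_ring and hook1 below 0.035 m or distance between gauge1_ring and hook2 below 0.035 m or distance between gauge1_ring and hook3 below 0.035 m or distance between gauge1_ring and hook4 below 0.035 m) and angle between each of gauge1, gauge2, gauge3, gauge4's own x axis and vertical below 0.5 rad and linear speed of each of gauge1, gauge2, gauge3, gauge4 below 0.4 m/s and (distance between gauge2_ring and hook1 below 0.035 m or distance between gauge2_ring and hook2 below 0.035 m or distance between gauge2_ring and hook3 below 0.035 m or distance between gauge2_ring and hook4 below 0.035 m) and (distance between gauge3_ring and hook1 below 0.035 m or distance between gauge3_ring and hook2 below 0.035 m or distance between gauge3_ring and hook3 below 0.035 m or distance between gauge3_ring and hook4 below 0.035 m) and (distance between gauge4_ring and hook1 below 0.035 m or distance between gauge4_ring and hook2 below 0.035 m or distance between gauge4_ring and hook3 below 0.035 m or distance between gauge4_ring and hook4 below 0.035 m) and horizontal distance between gauge1_ring and gauge2_ring above 0.045 m and horizontal distance between each of gauge1_ring, gauge2_ring and gauge3_ring above 0.045 m and horizontal distance between each of gauge1_ring, gauge2_ring, gauge3_ring and gauge4_ring above 0.045 m and value of joint lid above 1.5 rad); the robot touches nothing.
It fails at once if something else on the bench is shifted by more than 50 mm, or the bottle is knocked over (distance of any of oilcan, spanner, carton, bearing, tub, flange, driver from where it was at the start of the episode above 0.05 m or angle between oilcan's own z axis and vertical above 0.6 rad).
Of gauge1, gauge2, gauge3, gauge4 only 3 to 4 are there at a start; the rules pass over those that are not, and their reading is None.
At some moment in a run one of gauge3, gauge4 may be knocked a few centimetres aside while the robot is not near it.
Once in a run the grip may slacken for a moment while it holds something.
It also fails if it takes over 210 s, if anything falls off the work surface, if the arm or the gripper's body presses on something with over 40 N, if the wrist force passes 120 N, or if a joint passes its speed limit or range.

## Working session

There is one attempt and no reset: what is moved stays moved. The work goes in short steps, each a Python script; the robot and the scene stay as the last script left them, time stands still between calls to the robot, and variables do not carry over. Pictures are saved under pics/ and viewed, and the job is handed in when it is done.

```bash
ls; mkdir -p pics
python3 - <<'E'
from plant import r, gripper_to, inverse_kinematics, vision, models, telemetry
import cv2
for n in("side","top"):
    im=vision.snapshot(n); cv2.imwrite(f"pics/a_{n}.png",im[:,:,::-1])
    print(n,vision.get_calibration(n))
for t in ["gauge1","gauge3","jig","release_top","cabinet","hook1","gauge3_ring","oilcan","spanner","carton","bearing","tub","flange","driver"]:
    for c in("side","top"):
        try: print(t,c,[( [round(float(v),3) for v in d["at"]],round(d["score"],2)) for d in models.mark_of(t,c)])
        except Exception as e: print(t,c,e)
print(telemetry.current_t())
E
```

```text
pics
side {'fx': 491.64976694832774, 'fy': 491.64976694832774, 'cx': 316.75556853203864, 'cy': 245.7928814685838, 'position': array([-0.02101602, -1.0173213 ,  1.10650019]), 'orientation': array([-0.4025829 ,  0.88871464, -0.19509954,  0.100247  ])}
top {'fx': 507.3908239310278, 'fy': 507.3908239310278, 'cx': 326.041028446778, 'cy': 245.72345870750817, 'position': array([0.32644299, 0.00458842, 1.43812372]), 'orientation': array([-0.03924703,  0.70601136, -0.70593663,  0.04075654])}
gauge1 side [([0.488, 0.001, -0.0], 0.84), ([0.177, -0.324, -0.002], 0.76), ([0.614, 0.505, 0.001], 0.58), ([0.268, 0.244, -0.006], 0.55), ([0.538, -0.554, 0.003], 0.39)]
gauge1 top [([0.269, 0.238, -0.001], 0.95), ([0.18, -0.324, 0.003], 0.9), ([0.489, 0.003, -0.001], 0.82)]
gauge3 side [([0.488, 0.001, -0.0], 0.84), ([0.177, -0.324, -0.002], 0.76), ([0.614, 0.505, 0.001], 0.58), ([0.268, 0.244, -0.006], 0.55), ([0.538, -0.554, 0.003], 0.39)]
gauge3 top [([0.269, 0.238, -0.001], 0.95), ([0.18, -0.324, 0.003], 0.9), ([0.489, 0.003, -0.001], 0.82)]
jig side [([0.549, -0.264, 0.0], 0.75)]
jig top [([0.553, 
[... 292 characters left out ...]
3_ring top []
oilcan side [([0.758, 0.016, 0.001], 0.71)]
oilcan top [([0.755, 0.021, 0.002], 0.79)]
spanner side [([0.394, -0.007, 0.002], 0.69)]
spanner top [([0.391, -0.006, 0.001], 0.83), ([0.624, 0.014, 0.011], 0.34)]
carton side [([0.423, 0.556, -0.001], 0.97)]
carton top [([0.423, 0.553, -0.002], 0.97)]
bearing side [([0.722, -0.051, 0.002], 0.75)]
bearing top [([0.726, -0.046, -0.002], 0.83)]
tub side [([0.409, -0.543, -0.001], 0.57)]
tub top []
flange side [([0.538, -0.558, 0.003], 0.76)]
flange top [([0.536, -0.555, 0.0], 0.59), ([0.487, 0.005, -0.004], 0.58), ([0.413, -0.247, 0.044], 0.22)]
driver side [([0.612, 0.504, -0.001], 0.73)]
driver top [([0.609, 0.503, 0.001], 0.91)]
1.5
```

View pics/a_side.png

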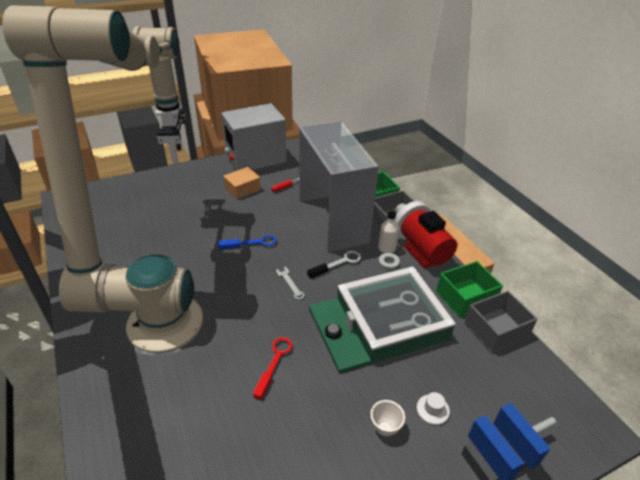

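View pics/a_top.png

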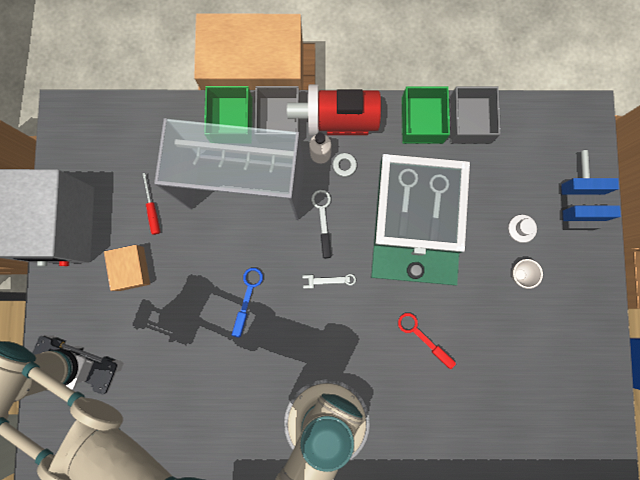

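The side view shows the fixture at (395,310) with two gauges under its lid and the button at (333,330). One loose black gauge is at (335,263) and the cabinet is at (345,180). Blue and red look-alikes lie at (248,242) and (273,367). The top view agrees, and nothing else resembles a gauge outside the area the arm hides. Next I'll measure the cabinet and fit the arm's kinematics.

```bash
cat > h.py <<'E'
import numpy as np, cv2
from scipy.spatial.transform import Rotation as R
from plant import r, gripper_to, inverse_kinematics, vision, models, telemetry
def q2R(q): q=np.asarray(q); return R.from_quat([q[1],q[2],q[3],q[0]]).as_matrix()
def R2q(M): x,y,z,w=R.from_matrix(M).as_quat(); return [w,x,y,z]
def proj(P,n):
    c=vision.get_calibration(n); p=q2R(c["orientation"]).T@(np.asarray(P)-c["position"])
    return np.array([c["fx"]*p[0]/p[2]+c["cx"],c["fy"]*p[1]/p[2]+c["cy"]])
def unproj(uv,z,n):
    c=vision.get_calibration(n); d=q2R(c["orientation"])@np.array([(uv[0]-c["cx"])/c["fx"],(uv[1]-c["cy"])/c["fy"],1])
    return c["position"]+d*(z-c["position"][2])/d[2]
def snap(n,name,crop=None,s=1):
    im=vision.snapshot(n)[:,:,::-1].copy()
    if crop: im=im[crop[1]:crop[3],crop[0]:crop[2]]
    if s!=1: im=cv2.resize(im,None,fx=s,fy=s,interpolation=cv2.INTER_CUBIC)
    cv2.imwrite(f"pics/{name}.png",im); return im
E
python3 - <<'E'
from h import *
np.set_printoptions(precision=3,suppress=True)
a=cv2.imread("pics/a_top.png")[100:220,140:310]; cv2.imwrite("pics/c1.png",cv2.resize(a,None,fx=4,fy=4,interpolation=cv2.INTER_CUBIC))
a=cv2.imread("pics/a_side.png")[110:260,280:410]; cv2.imwrite("pics/c2.png",cv2.resize(a,None,fx=4,fy=4,interpolation=cv2.INTER_CUBIC))
for uv in[(157,184),(293,197),(165,120),(300,133)]: print(unproj(uv,.31,"top"))
# IK samples
import json
rng=np.random.default_rng(0); S=[]
for i in range(60):
    p=[rng.uniform(.25,.7),rng.uniform(-.5,.5),rng.uniform(.1,.45)]
    M=R.from_euler('ZYX',[rng.uniform(-1,1),rng.uniform(-.6,.6),np.pi+rng.uniform(-.6,.6)]).as_matrix()
    q=R2q(M); j=inverse_kinematics(p,q)
    if j is not None: S.append((p,list(map(float,q)),list(map(float,j))))
json.dump(S,open("ik.json","w")); print(len(S))
print(telemetry.current_t())
E
```

```text
[0.595 0.385 0.31 ]
[0.566 0.077 0.31 ]
[0.746 0.373 0.31 ]
[0.715 0.062 0.31 ]
56
1.5
```

View pics/c1.png

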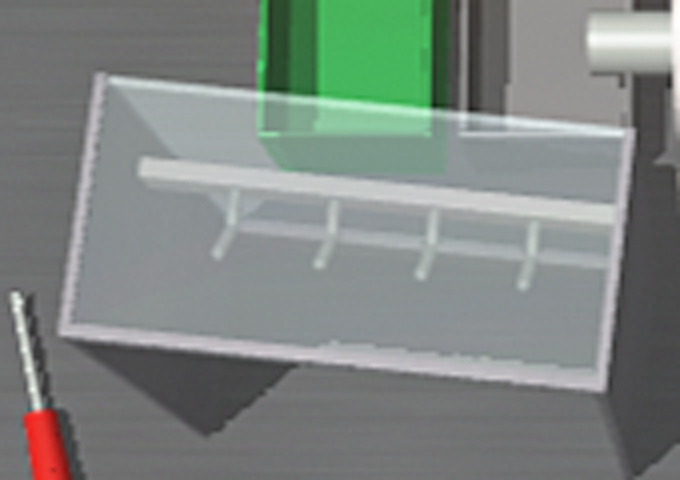

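View pics/c2.png

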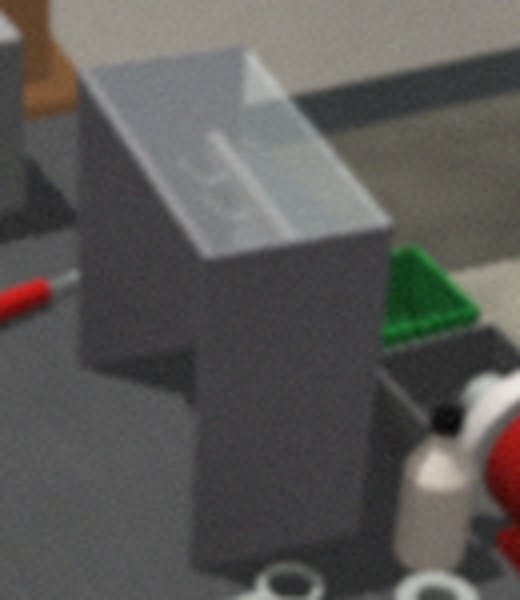

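Run:
```python
from h import *
import json
from scipy.optimize import least_squares
np.set_printoptions(precision=4,suppress=True)
S=json.load(open("ik.json"))
Rz=lambda a:R.from_euler('z',a).as_matrix(); Ry=lambda a:R.from_euler('y',a).as_matrix()
def fk(j,p):
    h,a1,L2,e,L4,L6,o6=p
    T=Rz(j[0]); x=np.array([0,0,h])+T@[a1,0,0]
    T=T@Ry(j[1]); x=x+T@[0,0,L2]
    T=T@Ry(j[2]); x=x+T@[e,0,L4]
    T=T@Rz(j[3]); T=T@Ry(j[4]); x=x+T@[0,0,L6]
    T=T@Rz(j[5]+o6)
    return x,T
def res(p):
    o=[]
    for P,q,j in S:
        x,T=fk(j,p); o+=list(x-P)+list((T-q2R(q)).ravel()*.3)
    return o
best=None
for o6 in(0,np.pi/2,np.pi,-np.pi/2):
    s=least_squares(res,[.3,0,.4,0,.4,.2,o6]); print(s.cost,s.x)
```

```text
20.290011652548426 [ 0.1431 -0.0078  0.6566  0.062   0.4234  0.3982  0.    ]
0.1300116525484395 [ 0.1431 -0.0078  0.6566  0.062   0.4234  0.3982  3.1416]
0.1300116525484395 [ 0.1431 -0.0078  0.6566  0.062   0.4234  0.3982  3.1416]
0.1300116525484395 [ 0.1431 -0.0078  0.6566  0.062   0.4234  0.3982 -3.1416]
```

Run:
```python
from h import *
import json
from scipy.optimize import least_squares
np.set_printoptions(precision=4,suppress=True)
S=json.load(open("ik.json"))
Rz=lambda a:R.from_euler('z',a).as_matrix(); Ry=lambda a:R.from_euler('y',a).as_matrix()
def fk(j,p):
    o=np.asarray(p).reshape(-1,3)
    T=Rz(j[0]); x=o[0]+T@o[1]
    T=T@Ry(j[1]); x=x+T@o[2]
    T=T@Ry(j[2]); x=x+T@o[3]
    T=T@Rz(j[3]); x=x+T@o[4];T=T@Ry(j[4]); x=x+T@o[5]
    T=T@Rz(j[5]+np.pi); x=x+T@o[6]
    return x,T
def res(p):
    o=[]
    for P,q,j in S:
        x,T=fk(j,p); o+=list(x-P)
    return o
s=least_squares(res,[0,0,.14]+[0,0,0]+[0,0,.6]+[0,0,.4]+[0,0,0,0,0,.3,0,0,0]); print(s.cost);print(s.x.reshape(-1,3))
e=[np.abs(fk(j,s.x)[1]-q2R(q)).max() for P,q,j in S]; print(np.max(e))
rr=np.array(res(s.x)).reshape(-1,3); print(np.abs(rr).max(0))
for (P,q,j),a in list(zip(S,rr))[:8]: print(np.array(P),np.array(j),a, fk(j,s.x)[1]@[0,0,1],q2R(q)[:,2])
```

```text
3.0048595219674395e-29
[[-0.     -0.      1.8145]
 [ 0.      0.0204 -1.6777]
 [-0.      0.0404  0.6297]
 [ 0.0604  0.0087  0.3746]
 [ 0.      0.011   0.0465]
 [-0.     -0.011   0.2876]
 [ 0.     -0.      0.0777]]
1.27675647831893e-15
[0. 0. 0.]
[ 0.5366 -0.2302  0.1143] [-0.8571  0.4976  1.6393  0.5465  1.3573 -0.0095] [-0. -0.  0.] [ 0.2078  0.5358 -0.8184] [ 0.2078  0.5358 -0.8184]
[0.523  0.2295 0.2903] [ 0.6847  0.3664  1.4315 -0.6546  1.5899 -0.2323] [0. 0. 0.] [ 0.2322 -0.5963 -0.7685] [ 0.2322 -0.5963 -0.7685]
[ 0.3849 -0.0773  0.1099] [-0.5774  0.1877  2.0016  0.2313  1.1339  0.0749] [ 0. -0.  0.] [-0.0263  0.265  -0.9639] [-0.0263  0.265  -0.9639]
[ 0.5269 -0.1163  0.449 ] [-0.2508  0.3379  0.9284 -0.1653  2.1186 -1.2612] [-0. -0.  0.] [-0.2716 -0.0754 -0.9595] [-0.2716 -0.0754 -0.9595]
[ 0.5598 -0.1111  0.1473] [-0.1897  0.2865  1.7351 -0.2363  1.0206 -0.5222] [ 0. -0.  0.] [ 0.07   -0.2167 -0.9737] [ 0.07   -0.2167 -0.9737]
[0.4686 0.3895 0.4269] [ 0.6188  0.4414  0.8063 -0.0766  2.1134  0.8616] [ 0. -0.  0.] [-0.1399 -0.1801 -0.9736] [-0.1399 -0.1801 -0.9736]
[ 0.5174 -0.1621  0.2371] [-0.6644  0.2491  1.5849  0.3442  1.4293 -1.5394] [-0. -0.  0.] [ 0.1224  0.3285 -0.9366] [ 0.1224  0.3285 -0.9366]
[0.2878 0.3326 0.3755] [0.5983 0.3751 1.2033 0.1508 2.2307 1.0463] [ 0. -0. -0.] [-0.5783 -0.2506 -0.7764] [-0.5783 -0.2506 -0.7764]
```

The wrist fit is exact, so I can run my own analytic IK and path checks. Next I'll fit the cabinet and fixture poses and test whether the hanging poses are feasible.

```bash
cat >> h.py <<'E'
np.set_printoptions(precision=3,suppress=True)
Rz=lambda a:R.from_euler('z',a).as_matrix(); Ry=lambda a:R.from_euler('y',a).as_matrix()
H,D,L2,E4,L4,L6=.1368,.0695,.6297,.0604,.4211,.3653
LO=np.array([-2.89,-.75,.22,-1.18,.11,-2.7]);HI=np.array([2.89,2.08,2.7,4.32,2.71,2.7])
def fk(j,full=False):
    T=Rz(j[0]); x=np.array([0,0,H])+T@[0,D,0]
    T=T@Ry(j[1]); x=x+T@[0,0,L2]; el=x
    T=T@Ry(j[2]); x=x+T@[E4,0,L4]; wc=x
    T=T@Rz(j[3])@Ry(j[4]); x=x+T@[0,0,L6]; T=T@Rz(j[5]+np.pi)
    return (x,T,el,wc) if full else (x,T)
def ik(P,M,marg=0.03):
    w=np.asarray(P)-L6*M[:,2]; rr=np.hypot(w[0],w[1])
    if rr<D: return None
    x=np.sqrt(rr*rr-D*D); j1=np.arctan2(w[1],w[0])-np.arctan2(D,x)
    z=w[2]-H; l=np.hypot(E4,L4); dl=np.arctan2(E4,L4)
    c=(x*x+z*z-L2**2-l*l)/(2*L2*l)
    if abs(c)>1: return None
    b=np.arccos(c); j3=b-dl
    j2=np.arctan2(x,z)-np.arctan2(l*np.sin(b),L2+l*np.cos(b))
    W=(Rz(j1)@Ry(j2+j3)).T@M
    j5=np.arccos(np.clip(W[2,2],-1,1)); j4=np.arctan2(W[1,2],W[0,2]); j6=np.arctan2(W[2,1],-W[2,0])-np.pi
    if j4<-1.18: j4+=2*np.pi
    j6=(j6+np.pi)%(2*np.pi)-np.pi; j1=(j1+np.pi)%(2*np.pi)-np.pi
    j=np.array([j1,j2,j3,j4,j5,j6])
    if (j<LO+marg*.5).any() or (j>HI-marg*.5).any(): return None if marg>=0 else j
    return j
E
python3 - <<'E'
from h import *
from scipy.optimize import least_squares
import json
for P,q,j in json.load(open("ik.json"))[:5]: print(np.abs(ik(P,q2R(q))-j).max())
obs=[]
for uv,(x,y,z) in zip([(155.5,183.75),(291.25,197.5),(165,118),(298.75,132.5)],[(0,156,310),(0,-156,310),(155,156,310),(155,-156,310)]): obs.append(("top",uv,np.array([x,y,z])/1e3))
for uv,(x,y,z) in zip([(300,126.3),(332,174.5),(342,122),(377.5,166.3)],[(0,156,310),(0,-156,310),(155,156,310),(155,-156,310)]): obs.append(("side",uv,np.array([x,y,z])/1e3))
for uv,y in zip([(217,255),(320,265),(420,277),(522,287)],[93,31,-31,-93]): obs.append(("top",(uv[0]/4+140,uv[1]/4+100),np.array([75,y,238])/1e3))
W=lambda p,X: np.array([p[0],p[1],0])+Rz(p[2])@X
f=lambda p:np.concatenate([proj(W(p,X),n)-uv for n,uv,X in obs])
s=least_squares(f,[.58,.23,-.096]); print(s.x); print(s.fun.reshape(-1,2))
st=least_squares(lambda p:np.concatenate([proj(W(p,X),n)-uv for n,uv,X in obs if n=="top"]),[.58,.23,-.096]); print("top only",st.x)
for y in(-93,-31,31,93): print("hook",W(s.x,np.array([98,y,215])/1e3))
E
```

```text
0.0001407989393453768
0.00019493459821351422
0.0002178944544239947
0.00016691409443803096
0.00020160630630705612
[ 0.58   0.236 -0.108]
[[-0.809 -0.127]
 [ 0.133  0.77 ]
 [-0.489  0.04 ]
 [ 0.433 -0.209]
 [-1.014  0.335]
 [-1.309 -0.274]
 [-0.798 -1.415]
 [ 0.774 -0.295]
 [ 0.607 -0.537]
 [ 0.231 -0.33 ]
 [ 0.632 -0.621]
 [ 0.558 -0.409]]
top only [ 0.579  0.236 -0.106]
hook [0.667 0.133 0.215]
hook [0.674 0.194 0.215]
hook [0.68  0.256 0.215]
hook [0.687 0.318 0.215]
```

```bash
cat >> h.py <<'E'
CAB=np.array([.580,.236]); CY=-.107
CR=Rz(CY)
def cab(x,z,y): return np.array([CAB[0],CAB[1],0])+CR@np.array([x,y,z])
def hangpose(ring_x,ring_z,y,th,d,dz,flip):
    """TCP pose for ring centre at cabinet (x,z), tilt th; d=ring dist along gauge from TCP, dz=tool-z offset"""
    gx=np.array([np.sin(th),0,np.cos(th)]); tz=np.array([np.cos(th),0,-np.sin(th)])
    ty=gx*(-1 if flip else 1); tx=np.cross(ty,tz)
    P=np.array([ring_x,y,ring_z])-d*gx-dz*tz
    return np.array([CAB[0],CAB[1],0])+CR@P, CR@np.column_stack([tx,ty,tz])
E
python3 - <<'E'
from h import *
d,dz=.120,.016
for y in(-.093,-.031,.031,.093):
  for flip in(0,1):
    for nm,x,z,th in[("out",-.05,.25,.785),("tip",.055,.255,.785),("low",.088,.212,.785),("mid",.09,.206,.5),("end",.097,.2025,.21)]:
        P,M=hangpose(x,z,y,th,d,dz,flip); j=ik(P,M)
        print(y,flip,nm,P,None if j is None else j, '' if j is None else fk(j,1)[3], ik(P,M,-1) if j is None else '')
E
```

```text
-0.093 0 out [0.425 0.159 0.176] None  [ 0.558 -0.041  2.362  5.017  0.475  0.166]
-0.093 0 tip [0.529 0.148 0.181] None  [ 0.356  0.067  2.232  5.036  0.34  -0.002]
-0.093 0 low [0.562 0.144 0.138] None  [0.314 0.184 2.25  4.605 0.295 0.418]
-0.093 0 mid [0.588 0.142 0.108] [0.36  0.44  2.451 3.695 0.852 1.422] [0.27  0.176 0.283] 
-0.093 0 end [0.626 0.138 0.088] [0.358 0.826 2.528 3.596 1.551 1.666] [0.271 0.176 0.165] 
-0.093 1 out [0.425 0.159 0.176] None  [ 0.558 -0.041  2.362  5.017  0.475 -2.975]
-0.093 1 tip [0.529 0.148 0.181] None  [0.356 0.067 2.232 5.036 0.34  3.139]
-0.093 1 low [0.562 0.144 0.138] None  [ 0.314  0.184  2.25   4.605  0.295 -2.723]
-0.093 1 mid [0.588 0.142 0.108] [ 0.36   0.44   2.451  3.695  0.852 -1.72 ] [0.27  0.176 0.283] 
-0.093 1 end [0.626 0.138 0.088] [ 0.358  0.826  2.528  3.596  1.551 -1.476] [0.271 0.176 0.165] 
-0.031 0 out [0.431 0.221 0.176] None  [0.727 0.045 2.275 5.066 0.593 0.244]
-0.031 0 tip [0.536 0.21  0.181] None  [0.514 0.129 2.157 5.076 0.456 0.067]
-0.031 0 low [0.569 0.206 0.138] None  [0.464 0.233 2.173 4.798 0.394 0.334]
-0.
[... 1708 characters left out ...]
 ] 
0.093 0 low [0.582 0.329 0.138] None  [0.688 0.345 1.982 5.045 0.563 0.237]
0.093 0 mid [0.608 0.327 0.108] [0.744 0.519 2.133 4.304 0.802 1.056] [0.29  0.361 0.283] 
0.093 0 end [0.646 0.322 0.088] [0.742 0.768 2.183 4.031 1.238 1.42 ] [0.291 0.361 0.165] 
0.093 1 out [0.445 0.344 0.176] None  [ 0.935  0.206  2.069 -1.104  0.753 -2.866]
0.093 1 tip [0.549 0.333 0.181] None  [ 0.739  0.261  1.968 -1.096  0.638 -3.036]
0.093 1 low [0.582 0.329 0.138] None  [ 0.688  0.345  1.982  5.045  0.563 -2.905]
0.093 1 mid [0.608 0.327 0.108] [ 0.744  0.519  2.133  4.304  0.802 -2.085] [0.29  0.361 0.283] 
0.093 1 end [0.646 0.322 0.088] [ 0.742  0.768  2.183  4.031  1.238 -1.721] [0.291 0.361 0.165]
```

```bash
cat >> h.py <<'E'
JIG=np.array([.551,-.2615]); JY=-.09
BOX={ # frame origin xy, yaw, lo, hi
 'cab':(CAB,CY,[0,-.156,0],[.155,.156,.31]),
 'tray':(JIG,JY,[-.08,-.12,0],[.175,.12,.072]),
 'ledge':(JIG,JY,[-.165,-.12,0],[-.075,.12,.04]),
 'lid':(JIG,JY,[.16,-.12,0],[.235,.12,.32]),
 'oil':(np.array([.757,.018]),0,[-.03,-.03,0],[.03,.03,.15]),
 'carton':(np.array([.423,.555]),0,[-.06,-.06,0],[.06,.06,.06]),
 'table':(np.zeros(2),0,[-2,-2,-1],[2,2,0])}
def pts(j,gauge=None,open_=.04):
    x,T,el,wc=fk(j,1); o=[]
    hw=open_/2+.0125
    for a in np.linspace(-.065,.025,5):
        for s in(-1,1):
            for b in(-.01,.01): o.append(x+T@[s*hw,b,a])
    for a in np.linspace(-.2,-.072,5):
        for s in np.linspace(-.0885,.0885,5):
            for b in(-.0375,.0375): o.append(x+T@[s,b,a])
    for a in np.linspace(-.365,-.2,5):
        for ph in np.arange(8)*np.pi/4: o.append(x+T@[.05*np.cos(ph),.05*np.sin(ph),a])
    n=(wc-el)/np.linalg.norm(wc-el); u=np.cross(n,[.3,.5,.8]); u/=np.linalg.norm(u); v=np.cross(n,u)
    for t in np.linspace(0,1,8):
        for ph in np.arange(8)*np.pi/4: o.append(el+t*(wc-el)+.065*(np.cos(ph)*u+np.sin(ph)*v))
    g=[]
    if gauge:  # (sgn, g, dz): gauge x = sgn*tool y, TCP at gauge x=g, midplane at tool z dz
        sg,gg,dz=gauge
        for X in np.r_[np.linspace(-.035,.035,4),np.linspace(.06,.163,5)]:
            w=.028 if X>.105 else .012
            for yy in(-w,w):
                for zz in(-.012,.012): g.append(x+T@[yy,sg*(X-gg),dz+zz])
    return np.array(o+g)
def clear(j,gauge=None,skip=(),open_=.04):
    p=pts(j,gauge,open_); best=(9,'')
    for k,(o,a,lo,hi) in BOX.items():
        if k in skip: continue
        q=p.copy(); q[:,:2]-=o; q=q@Rz(a)
        dd=np.maximum(np.array(lo)-q,q-np.array(hi)); out=np.linalg.norm(np.maximum(dd,0),axis=1); ins=np.minimum(dd.max(1),0)
        m=(out+ins).min()
        if m<best[0]: best=(m,k)
    return best
def path_clear(js,gauge=None,skip=(),open_=.04,n=25):
    best=(9,'',0)
    for i in range(len(js)-1):
        for t in np.linspace(0,1,n):
            c=clear(np.array(js[i])*(1-t)+np.array(js[i+1])*t,gauge,skip,open_)
            if c[0]<best[0]: best=(c[0],c[1],round(i+t,2))
    return best
def down(yaw_tx):  # tool down, tool x at yaw
    tx=np.array([np.cos(yaw_tx),np.sin(yaw_tx),0]); tz=np.array([0,0,-1.]); return np.column_stack([tx,np.cross(tz,tx),tz])
E
python3 - <<'E'
from h import *
print(clear(telemetry.current_joints(),open_=.094))
b=np.array([.4185,-.2485])
q0=telemetry.current_joints()
for yaw in(JY+np.pi/2,JY-np.pi/2):
    M=down(yaw); j=ik([b[0],b[1],.12],M); print(j)
    for via in([.3,.2,.4],[.3,.1,.45],[.25,.0,.4]):
        jv=ik(via,M); 
        if jv is None: print(via);continue
        print(via,jv,path_clear([q0,jv,j],open_=.094))
E
```

```text
(np.float64(0.19935047881329146), 'carton')
[-0.679  0.237  1.86   0.     1.045 -2.16 ]
[0.3, 0.2, 0.4] [ 0.394 -0.114  1.536  0.     1.72  -1.087] (np.float64(0.048881316231068415), 'tray', np.float64(2.0))
[0.3, 0.1, 0.45] [ 0.1   -0.18   1.469  0.     1.852 -1.381] (np.float64(0.048881316231068415), 'tray', np.float64(2.0))
[0.25, 0.0, 0.4] [-0.282 -0.297  1.663  0.     1.775 -1.763] (np.float64(0.048881316231068415), 'tray', np.float64(2.0))
[-0.679  0.237  1.86   0.     1.045  0.982]
[0.3, 0.2, 0.4] [ 0.394 -0.114  1.536  0.     1.72   2.055] (np.float64(0.04888131623106841), 'tray', np.float64(2.0))
[0.3, 0.1, 0.45] [ 0.1   -0.18   1.469  0.     1.852  1.761] (np.float64(0.04888131623106841), 'tray', np.float64(2.0))
[0.25, 0.0, 0.4] [-0.282 -0.297  1.663  0.     1.775  1.379] (np.float64(0.04888131623106841), 'tray', np.float64(2.0))
```

Run:
```python
from h import *
b=np.array([.4185,-.2485]); M=down(JY-np.pi/2)
t=telemetry.current_t
r.movej(list(ik([.3,.2,.4],M))); print(t())
gripper_to(0.0)
r.movej(list(ik([b[0],b[1],.12],M))); print(t())
r.move_l([b[0],b[1],.075],vel=.15)
g=r.move_l([b[0],b[1],.056],vel=.04,guard=12); print(g,telemetry.current_ee_pos(),telemetry.current_wrist_force(),t())
r.hold(.1)
r.move_l([b[0],b[1],.15],vel=.25)
r.movej(list(ik([.25,-.1,.4],M))); print(t())
gripper_to(.06,40)
snap("top","b_top"); snap("side","b_side")
for n in("gauge1","gauge1_ring","jig"):
  for c in("side","top"): print(n,c,[(d["at"],round(d["score"],2)) for d in models.mark_of(n,c)])
print(t())
```

```text
3.3833
6.7583
True [ 0.42  -0.249  0.059] [-0.405  0.959  8.587] 7.6583
9.5417
gauge1 side [([0.5467, -0.2123, 0.0197], 0.96), ([0.4851, -0.0046, -0.001], 0.91), ([0.267, 0.2454, -0.0023], 0.91), ([0.5285, -0.2999, 0.019], 0.9), ([0.1789, -0.3258, -0.0027], 0.82)]
gauge1 top [([0.5465, -0.212, 0.0171], 0.89), ([0.5281, -0.3014, 0.0184], 0.88), ([0.4867, 0.0052, -0.0026], 0.82), ([0.268, 0.2406, -0.001], 0.65), ([0.1788, -0.3247, -0.0016], 0.54), ([0.5546, -0.2568, 0.0015], 0.21)]
gauge1_ring side [([0.6658, -0.3147, 0.0333], 0.91)]
gauge1_ring top [([0.6611, -0.3173, 0.0297], 0.65), ([0.5533, -0.2595, -0.0014], 0.59)]
jig side [([0.5521, -0.2618, 0.0007], 0.71)]
jig top [([0.5529, -0.2612, 0.001], 0.84)]
10.9667
```

View pics/b_top.png

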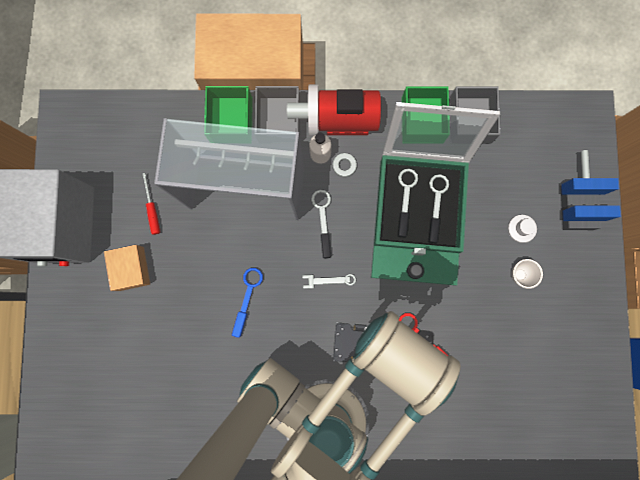

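View pics/b_side.png

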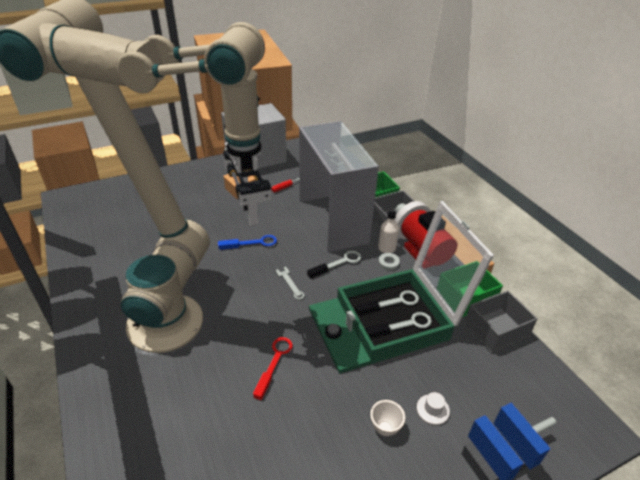

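Lid is open. The top view shows fixture gauges with rings at (408,178) and (439,184), and a bench gauge with its ring at (321,200) and grip at (326,245). There is no fourth gauge in either view, and the cabinet is empty. Next I'll refine the gauge poses from the picture.

```bash
cat >> h.py <<'E'
def ring_fit(im,guess,z,cam,rad=.028):
    """refine ring centre: bright low-saturation blob around guess (world xy)"""
    c=proj([guess[0],guess[1],z],cam); s=np.linalg.norm(proj([guess[0],guess[1]+rad,z],cam)-c)
    h=int(s*1.35)+1; u,v=int(round(c[0])),int(round(c[1]))
    sub=im[v-h:v+h+1,u-h:u+h+1].astype(float); g=sub.min(2)
    m=(g>150)
    # template match of an annulus projected
    best=None
    H_,W_=im.shape[:2]; gray=im.astype(float).min(2)
    for dx in np.arange(-.02,.0201,.002):
        for dy in np.arange(-.02,.0201,.002):
            cc=guess+np.array([dx,dy]); a=np.arange(48)*2*np.pi/48
            P=[proj([cc[0]+.024*np.cos(t),cc[1]+.024*np.sin(t),z],cam) for t in a]
            Q=[proj([cc[0]+.012*np.cos(t),cc[1]+.012*np.sin(t),z],cam) for t in a[::2]]
            S=[proj([cc[0]+.034*np.cos(t),cc[1]+.034*np.sin(t),z],cam) for t in a[::2]]
            f=lambda L:cv2.remap(gray.astype(np.float32),np.array(L,np.float32)[None,:,0],np.array(L,np.float32)[None,:,1],cv2.INTER_LINEAR).mean()
            sc=f(P)-.5*f(Q)-.5*f(S)
            if best is None or sc>best[0]: best=(sc,cc)
    return best
def draw_gauge(im,o,yaw,z0,cam,col=(0,255,0)):
    def w(x,y,z): return tuple(int(round(t*8)) for t in proj([o[0]+x*np.cos(yaw)-y*np.sin(yaw),o[1]+x*np.sin(yaw)+y*np.cos(yaw),z0+z],cam))
    L=[(-.035,-.012),(.035,-.012),(.035,.012),(-.035,.012)]
    cv2.polylines(im,[np.array([w(x,y,.024) for x,y in L])],True,col,1,cv2.LINE_AA,3)
    for rr in(.02,.028): cv2.polylines(im,[np.array([w(.135+rr*np.cos(a),rr*np.sin(a),.012) for a in np.arange(24)*np.pi/12])],True,col,1,cv2.LINE_AA,3)
E
python3 - <<'E'
from h import *
im={c:cv2.imread(f"pics/b_{c}.png") for c in("top","side")}
G={'A':(np.array([.5466,-.2122]),.018,(408,178)),'B':(np.array([.5283,-.3005]),.018,(439,184)),'C':(np.array([.486,.001]),0,(321,200))}
for k,(o,z0,uv) in G.items():
    g=unproj(uv,z0+.012,"top")[:2]; rs=[ring_fit(im[c],g,z0+.012,c) for c in im]
    print(k,g,rs)
    ring=np.mean([x[1] for x in rs],0); v=ring-o; print("  dist",np.linalg.norm(v),"yaw",np.arctan2(v[1],v[0]))
    yaw=np.arctan2(v[1],v[0]); 
    for c in im: draw_gauge(im[c],ring-.135*np.array([np.cos(yaw),np.sin(yaw)]),yaw,z0,c)
cv2.imwrite("pics/d1.png",cv2.resize(im["top"][140:280,300:480],None,fx=4,fy=4))
cv2.imwrite("pics/d2.png",cv2.resize(im["side"][240:360,300:460],None,fx=4,fy=4))
E
```

```text
Traceback (most recent call last):
  File "h.py", line 113, in ring_fit
    P=[proj([cc[0]+.024*np.cos(t),cc[1]+.024*np.sin(t),z],cam) for t in a]
       ~~~~^^^^^^^^^^^^^^^^^^^^^^^^^^^^^^^^^^^^^^^^^^^^^^^^^^^
  File "h.py", line 7, in proj
    c=vision.get_calibration(n); p=q2R(c["orientation"]).T@(np.asarray(P)-c["position"])
ValueError: time passes only in moves, steps and waits
```

```bash
python3 - <<'E'
s=open("h.py").read()
s=s.replace("def proj(","""CAL={"side":dict(fx=491.64976694832774,fy=491.64976694832774,cx=316.75556853203864,cy=245.7928814685838,position=np.array([-0.02101602,-1.0173213,1.10650019]),orientation=[-0.4025829,0.88871464,-0.19509954,0.100247]),
"top":dict(fx=507.3908239310278,fy=507.3908239310278,cx=326.041028446778,cy=245.72345870750817,position=np.array([0.32644299,0.00458842,1.43812372]),orientation=[-0.03924703,0.70601136,-0.70593663,0.04075654])}
def proj(""",1).replace("vision.get_calibration(n);","CAL[n];")
a=s.index("    c=proj([guess[0]"); b=s.index("    # template"); s=s[:a]+s[b:]
open("h.py","w").write(s)
E
python3 - <<'E'
from h import *
print(telemetry.current_t())
im={c:cv2.imread(f"pics/b_{c}.png") for c in("top","side")}
G={'A':(np.array([.5466,-.2122]),.018,(408,178)),'B':(np.array([.5283,-.3005]),.018,(439,184)),'C':(np.array([.486,.001]),0,(321,200))}
for k,(o,z0,uv) in G.items():
    g=unproj(uv,z0+.012,"top")[:2]; rs=[ring_fit(im[c],g,z0+.012,c) for c in im]
    print(k,g,rs)
    ring=np.mean([x[1] for x in rs],0); v=ring-o; print("  dist",np.linalg.norm(v),"yaw",np.arctan2(v[1],v[0]))
    yaw=np.arctan2(v[1],v[0]); 
    for c in im: draw_gauge(im[c],ring-.135*np.array([np.cos(yaw),np.sin(yaw)]),yaw,z0,c)
cv2.imwrite("pics/d1.png",cv2.resize(im["top"][140:280,300:480],None,fx=4,fy=4))
cv2.imwrite("pics/d2.png",cv2.resize(im["side"][240:360,300:460],None,fx=4,fy=4))
E
```

```text
10.9667
A [ 0.68  -0.231] [(np.float32(167.9311), array([ 0.682, -0.231])), (np.float32(112.488556), array([ 0.682, -0.231]))]
  dist 0.13665651368879117 yaw -0.13768956521106746
B [ 0.663 -0.319] [(np.float32(174.98254), array([ 0.665, -0.319])), (np.float32(122.574844), array([ 0.665, -0.319]))]
  dist 0.1375186256767522 yaw -0.13136992630892116
C [0.62  0.016] [(np.float32(86.92671), array([0.624, 0.018])), (np.float32(63.037434), array([0.624, 0.018]))]
  dist 0.13913066368953195 yaw 0.12208277826002477
```

View pics/d1.png

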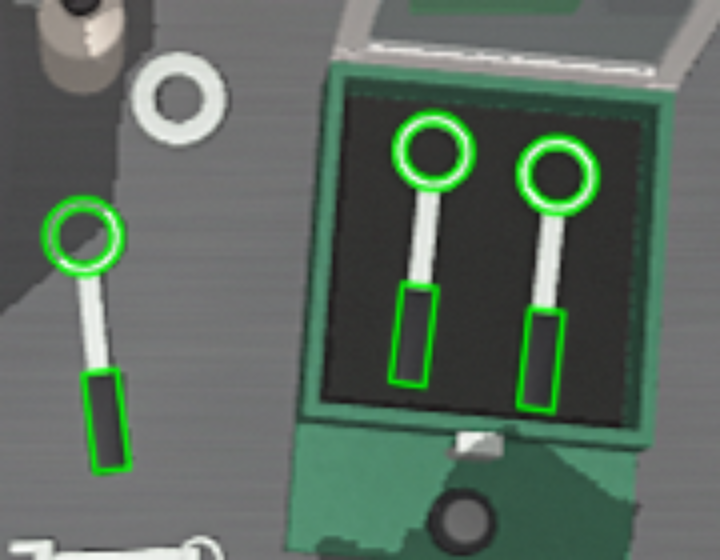

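View pics/d2.png

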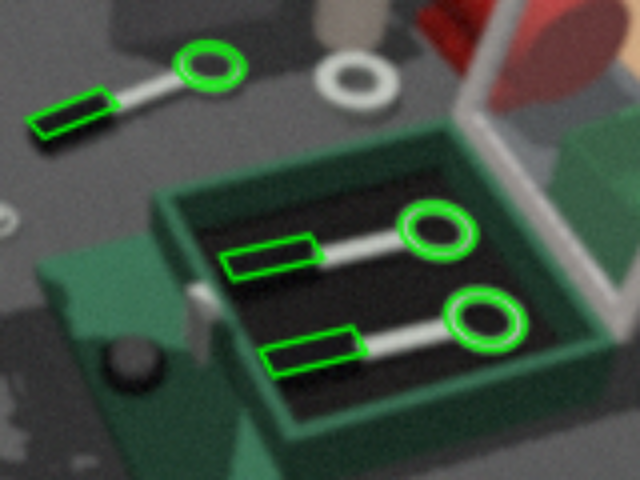

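Overlays agree with both cameras to 1–2 mm. Now to plan the hanging and transit paths with clearance checks.

```bash
cat >> h.py <<'E'
TIP=(.075,.238)
def hangseq(y,d,dz,flip,th0=.42,th1=.2):
    """list of (name,P,M): ring-centre waypoints"""
    hz=.215;hx=.098
    rim=lambda rx,rz,th:(hx+rx-.024*np.sin(th),hz+rz-.024*np.cos(th))
    W=[("out",-.06,.243,th0),("pre",TIP[0]-.018,TIP[1]+.010,th0),("in1",TIP[0]+.008,TIP[1]-.006,th0),
       ("in2",*rim(.004,.0135,th0),th0),("end",*rim(.004,.0115,th1),th1)]
    return [(n,*hangpose(x,z,y,th,d,dz,flip)) for n,x,z,th in W]
E
python3 - <<'E'
from h import *
d,dz,g=.123,.016,.012
for y in(-.093,-.031,.031,.093):
  for flip in(0,1):
    js=[]
    for n,P,M in hangseq(y,d,dz,flip):
        j=ik(P,M); js.append(j)
    print(y,flip,[None if j is None else (np.round(j,2).tolist(), round(float(clear(j,(-1 if flip else 1,g,dz),skip=('cab',))[0]),3),round(float(clear(j)[0]),3)) for j in js])
E
```

```text
-0.093 0 [None, ([0.42, 0.41, 2.51, 3.74, 0.96, 1.43], 0.088, -0.019), ([0.38, 0.46, 2.48, 3.68, 0.98, 1.46], 0.072, -0.045), ([0.37, 0.55, 2.49, 3.64, 1.06, 1.52], 0.046, -0.054), ([0.36, 0.85, 2.53, 3.6, 1.58, 1.68], 0.034, -0.071)]
-0.093 1 [None, ([0.42, 0.41, 2.51, 3.74, 0.96, -1.71], 0.088, -0.019), ([0.38, 0.46, 2.48, 3.68, 0.98, -1.68], 0.072, -0.045), ([0.37, 0.55, 2.49, 3.64, 1.06, -1.63], 0.046, -0.054), ([0.36, 0.85, 2.53, 3.6, 1.58, -1.47], 0.034, -0.071)]
-0.031 0 [([0.88, 0.42, 2.54, 4.2, 1.06, 1.4], 0.083, 0.098), ([0.59, 0.43, 2.4, 3.96, 0.92, 1.32], 0.088, -0.019), ([0.54, 0.48, 2.38, 3.9, 0.93, 1.36], 0.072, -0.045), ([0.52, 0.55, 2.39, 3.84, 0.99, 1.43], 0.046, -0.054), ([0.52, 0.81, 2.42, 3.76, 1.44, 1.62], 0.034, -0.071)]
-0.031 1 [([0.88, 0.42, 2.54, 4.2, 1.06, -1.74], 0.083, 0.098), ([0.59, 0.43, 2.4, 3.96, 0.92, -1.82], 0.088, -0.019), ([0.54, 0.48, 2.38, 3.9, 0.93, -1.78], 0.072, -0.045), ([0.52, 0.55, 2.39, 3.84, 0.99, -1.72], 0.046, -0.054), ([0.52, 0.81, 2.42, 3.76, 1.44, -1.52], 0.034, -0.071)]
0.031 0 [None, ([0.71, 0.45, 2.29, 4.16, 0.91, 1.2], 0.088, -0.019), ([0.67, 0.5, 2.27, 4.09, 0.91, 1.24], 0.072, -0.045), ([0.65, 0.56, 2.28, 4.03, 0.94, 1.32], 0.046, -0.054), ([0.64, 0.79, 2.3, 3.9, 1.33, 1.54], 0.034, -0.071)]
0.031 1 [None, ([0.71, 0.45, 2.29, 4.16, 0.91, -1.94], 0.088, -0.019), ([0.67, 0.5, 2.27, 4.09, 0.91, -1.9], 0.072, -0.045), ([0.65, 0.56, 2.28, 4.03, 0.94, -1.83], 0.046, -0.054), ([0.64, 0.79, 2.3, 3.9, 1.33, -1.61], 0.034, -0.071)]
0.093 0 [None, None, ([0.77, 0.53, 2.15, 4.25, 0.9, 1.12], 0.072, -0.045), ([0.75, 0.59, 2.16, 4.19, 0.92, 1.19], 0.046, -0.054), ([0.74, 0.78, 2.18, 4.03, 1.26, 1.43], 0.034, -0.071)]
0.093 1 [None, None, ([0.77, 0.53, 2.15, 4.25, 0.9, -2.02], 0.072, -0.045), ([0.75, 0.59, 2.16, 4.19, 0.92, -1.95], 0.046, -0.054), ([0.74, 0.78, 2.18, 4.03, 1.26, -1.71], 0.034, -0.071)]
```

Run:
```python
from h import *
d,dz,g=.123,.016,.012
for y in(-.093,-.031,.031,.093):
  for x in(-.06,-.03,0):
    for th in(.15,.25,.35):
      for z in(.21,.243):
        P,M=hangpose(x,z,y,th,d,dz,0); j=ik(P,M,.1)
        if j is not None: print(y,x,th,z,j,clear(j,(1,g,dz)))
```

```text
-0.093 0 0.35 0.243 [0.548 0.544 2.649 3.786 1.262 1.604] (np.float64(-0.020873611162921295), 'cab')
-0.031 -0.06 0.15 0.21 [0.868 0.97  2.645 4.111 1.691 1.961] (np.float64(0.04011565916118955), 'table')
-0.031 -0.06 0.15 0.243 [0.868 0.843 2.636 4.102 1.613 1.849] (np.float64(0.0439504793555064), 'cab')
-0.031 -0.06 0.25 0.21 [0.882 0.819 2.637 4.088 1.5   1.833] (np.float64(0.04144574008034546), 'cab')
-0.031 -0.06 0.25 0.243 [0.882 0.685 2.615 4.103 1.41  1.705] (np.float64(0.04144574008034554), 'cab')
-0.031 -0.06 0.35 0.21 [0.883 0.657 2.61  4.098 1.291 1.679] (np.float64(0.03912638883707871), 'cab')
-0.031 -0.06 0.35 0.243 [0.883 0.526 2.577 4.144 1.2   1.536] (np.float64(0.03912638883707878), 'cab')
-0.031 -0.03 0.15 0.21 [0.782 0.942 2.611 4.024 1.683 1.888] (np.float64(0.013950479355506671), 'cab')
-0.031 -0.03 0.15 0.243 [0.782 0.821 2.602 4.017 1.6   1.788] (np.float64(0.013950479355506688), 'cab')
-0.031 -0.03 0.25 0.21 [0.794 0.798 2.605 4.009 1.487 1.776] (np.float64(0.011445740080345452), 'cab')
-0.031 -0.03 0.25 0.243 [0.794 0.672 2.585 4.023 1.393 1.662] (np.float64
[... 2560 characters left out ...]
.093 -0.03 0.15 0.21 [0.98  0.819 2.313 4.23  1.416 1.562] (np.float64(0.0139504793555068), 'cab')
0.093 -0.03 0.15 0.243 [0.98  0.736 2.308 4.244 1.376 1.483] (np.float64(0.013950479355506857), 'cab')
0.093 -0.03 0.25 0.21 [0.99  0.72  2.31  4.267 1.271 1.466] (np.float64(0.011445740080345459), 'cab')
0.093 0 0.15 0.21 [0.916 0.816 2.289 4.17  1.401 1.538] (np.float64(-0.01604952064449322), 'cab')
0.093 0 0.15 0.243 [0.916 0.736 2.284 4.184 1.358 1.464] (np.float64(-0.016049520644493626), 'cab')
0.093 0 0.25 0.21 [0.926 0.719 2.286 4.209 1.253 1.448] (np.float64(-0.018554259919654505), 'cab')
0.093 0 0.25 0.243 [0.926 0.64  2.274 4.237 1.21  1.362] (np.float64(-0.018554259919654363), 'cab')
```

```bash
cat > plan.py <<'E'
from h import *
d,dz,g=.123,.016,.012
PICK={'A':(np.array([.682,-.231]),-.1377,.018),'B':(np.array([.665,-.319]),-.1314,.018),'C':(np.array([.624,.018]),.122,0)}
def pickpose(ring,yaw,flip,z):
    gx=np.array([np.cos(yaw),np.sin(yaw),0]); tz=np.array([0,0,-1.]); ty=gx*(-1 if flip else 1)
    P=np.r_[ring-.123*gx[:2],z]; return P,np.column_stack([np.cross(ty,tz),ty,tz])
def station(flip,y=.01,x=-.06,z=.225,th=.22): return hangpose(x,z,y,th,d,dz,flip)
E
python3 - <<'E'
from plan import *
rng=np.random.default_rng(1)
for flip in(0,1):
    js=ik(*station(flip)); print("station",flip,js, clear(js,(-1 if flip else 1,g,dz)))
    for k,(ring,yaw,z0) in PICK.items():
        jp=ik(*pickpose(ring,yaw,flip,z0+.028)); jl=ik(*pickpose(ring,yaw,flip,.28 if k!='C' else .25))
        G=(-1 if flip else 1,g,dz); print(k,flip,jp,jl,clear(jp,None,('table',)),None if jl is None else clear(jl,G))
        if jl is None: continue
        best=(-9,)
        for i in range(250):
            v=np.array([rng.uniform(-.3,1.),rng.uniform(-.4,.4),rng.uniform(1.2,2.3),rng.uniform(0,4.2),rng.uniform(.15,1.6),rng.uniform(-2.5,2.5)])
            c=path_clear([jl,v,js],G,n=9)
            if c[0]>best[0]: best=(c[0],c,v)
        print("   direct",path_clear([jl,js],G),"via",best[1:], path_clear([jl,best[2],js],G))
E
```

```text
station 0 [0.952 0.751 2.527 4.178 1.419 1.691] (np.float64(0.042178801161768385), 'cab')
A 0 [-0.481  0.466  1.707  0.     0.969 -1.914] [-0.481  0.291  1.361  0.     1.489 -1.914] (np.float64(-0.028500000000000185), 'tray') (np.float64(0.0029682421685952864), 'lid')
   direct (np.float64(-0.07583460696792149), 'cab', np.float64(0.21)) via ((np.float64(0.0029682421685952864), 'lid', np.float64(0.0)), array([ 0.607, -0.297,  1.614,  1.768,  1.114, -0.22 ])) (np.float64(-0.010267858282619835), 'lid', np.float64(0.08))
B 0 [-0.621  0.493  1.655  0.     0.994 -2.06 ] [-0.621  0.326  1.311  0.     1.505 -2.06 ] (np.float64(-0.02850000000000008), 'tray') (np.float64(0.01215849497936955), 'lid')
   direct (np.float64(-0.07559346473592875), 'cab', np.float64(0.25)) via ((np.float64(0.01215849497936955), 'lid', np.float64(0.0)), array([ 0.137, -0.25 ,  1.936,  0.711,  1.564,  0.378])) (np.float64(0.012062390532957434), 'lid', np.float64(0.04))
C 0 [-0.133  0.372  1.945  0.     0.825 -1.826] [-0.133  0.154  1.619  0.     1.369 -1.826] (np.float64(0.03632788070901348), 'cab') (np.float64(0.022
[... 960 characters left out ...]
9497936955), 'lid')
   direct (np.float64(-0.07488599506164817), 'cab', np.float64(0.21)) via ((np.float64(0.01215849497936955), 'lid', np.float64(0.0)), array([ 0.717, -0.364,  1.447,  1.728,  0.636, -2.1  ])) (np.float64(-0.021927735483088406), 'lid', np.float64(0.04))
C 1 [-0.133  0.372  1.945  0.     0.825  1.316] [-0.133  0.154  1.619  0.     1.369  1.316] (np.float64(0.03632788070901348), 'cab') (np.float64(0.02242909408159177), 'cab')
   direct (np.float64(-0.058584569446466776), 'cab', np.float64(0.04)) via ((np.float64(0.009530249313697059), 'cab', np.float64(0.12)), array([ 0.928, -0.361,  1.344,  3.105,  1.573, -2.483])) (np.float64(-0.055637314294860574), 'cab', np.float64(0.04))
```

```bash
cat > s.py <<'E'
from plan import *
rng=np.random.default_rng(2)
out={}
for flip in(0,1):
    G=(-1 if flip else 1,g,dz); js=ik(*station(flip))
    gx=np.array([1.,0,0]); tz=np.array([0,0,-1.]); ty=gx*(1-2*flip)
    for hub in([.32,-.05,.38],[.3,.05,.4],[.28,-.1,.4]):
        jh=ik(hub,np.column_stack([np.cross(ty,tz),ty,tz]))
        best=(-9,None)
        for i in range(250):
            if best[1] is None or i<120: v=np.array([rng.uniform(-.2,1.1),rng.uniform(-.5,.4),rng.uniform(1.2,2.5),rng.uniform(.5,4.1),rng.uniform(.15,1.6),rng.uniform(-2.4,2.4)])
            else: v=best[1]+rng.normal(0,.15,6)
            v=np.clip(v,LO+.05,HI-.05)
            c=path_clear([jh,v,js],G,n=8)
            if c[0]>best[0]: best=(c[0],v,c)
        print(flip,hub,jh,best[1],path_clear([jh,best[1],js],G,n=40),clear(jh,G),flush=True)
E
timeout 550 python3 s.py
```

```text
0 [0.32, -0.05, 0.38] [-0.371 -0.174  1.63   0.     1.686 -1.942] [ 0.878 -0.052  2.1    1.72   0.908 -1.362] (np.float64(0.03901414849015328), 'cab', np.float64(1.95)) (np.float64(0.14449028842362138), 'cab')
0 [0.3, 0.05, 0.4] [-0.065 -0.207  1.606  0.     1.742 -1.636] [ 0.576 -0.084  1.695  0.8    1.412 -0.608] (np.float64(0.032965656404705966), 'cab', np.float64(1.95)) (np.float64(0.1283456376461474), 'cab')
0 [0.28, -0.1, 0.4] [-0.579 -0.218  1.614  0.     1.745 -2.15 ] [ 0.808 -0.489  2.308  2.391  0.913 -1.272] (np.float64(0.0400193800257304), 'cab', np.float64(1.95)) (np.float64(0.21150377564169778), 'cab')
1 [0.32, -0.05, 0.38] [-0.371 -0.174  1.63   0.     1.686  1.2  ] [ 0.585 -0.345  1.431  0.62   1.595 -0.625] (np.float64(0.02714307876776803), 'cab', np.float64(1.92)) (np.float64(0.14449028842362138), 'cab')
1 [0.3, 0.05, 0.4] [-0.065 -0.207  1.606  0.     1.742  1.505] [ 0.997 -0.075  1.567  1.449  0.772 -2.397] (np.float64(0.03468648477279619), 'cab', np.float64(1.95)) (np.float64(0.1283456376461474), 'cab')
1 [0.28, -0.1, 0.4] [-0.579 -0.218  1.614  0.     1.745  0.992] [ 0.873 -0.173  1.454  1.317  1.479 -0.918] (np.float64(0.03191325323588705), 'cab', np.float64(1.92)) (np.float64(0.21150377564169778), 'cab')
```

```bash
cat >> plan.py <<'E'
HUB=ik([.28,-.1,.40],np.column_stack([np.cross([1.,0,0],[0,0,-1.]),[1.,0,0],[0,0,-1.]]))
V=np.array([.808,-.489,2.308,2.391,.913,-1.272]); ST=ik(*station(0))
E
python3 - <<'E'
from plan import *
def segd(p,a,b):
    t=np.clip((p-a)@(b-a)/((b-a)@(b-a)),0,1); return np.linalg.norm(p-a-t[:,None]*(b-a),axis=1).min()
H1=ik([.32,-.05,.38],np.column_stack([np.cross([1.,0,0],[0,0,-1.]),[1.,0,0],[0,0,-1.]]))
for hub,v in((HUB,V),(H1,np.array([.878,-.052,2.1,1.72,.908,-1.362]))):
    rows=[]
    for a,b in((hub,v),(v,ST)):
        for t in np.linspace(0,1,25):
            j=a*(1-t)+b*t; p=pts(j,(1,g,dz)); x,T,el,wc=fk(j,1); sh=np.array([0,0,H])+Rz(j[0])@[0,D,0]
            P=np.vstack([p[:110],p[174:]])
            rows.append((segd(P,sh,el),segd(P,np.zeros(3),np.array([0,0,.2])),p[:,2].min(),segd(p[174:],el,wc)))
    print(np.array(rows).min(0))
    for t in(0,.25,.5,.75): print(fk(hub*(1-t)+v*t)[0],fk(hub*(1-t)+v*t)[1][:,2])
    for t in(0,.25,.5,.75,1): print(fk(v*(1-t)+ST*t)[0],fk(v*(1-t)+ST*t)[1][:,2])
E
```

```text
[0.152 0.273 0.056 0.368]
[ 0.28 -0.1   0.4 ] [ 0. -0. -1.]
[0.336 0.203 0.409] [ 0.217  0.527 -0.822]
[0.236 0.429 0.519] [ 0.121  0.923 -0.364]
[0.111 0.491 0.641] [0.02  0.991 0.135]
[0.06  0.449 0.681] [0.118 0.904 0.411]
[0.224 0.499 0.604] [0.397 0.835 0.381]
[0.381 0.494 0.445] [0.722 0.668 0.182]
[0.473 0.409 0.251] [ 0.936  0.341 -0.087]
[0.479 0.257 0.108] [ 0.97  -0.104 -0.218]
[0.152 0.273 0.056 0.369]
[ 0.32 -0.05  0.38] [-0.  0. -1.]
[0.359 0.2   0.354] [ 0.074  0.412 -0.908]
[0.292 0.423 0.384] [-0.035  0.745 -0.667]
[0.178 0.566 0.432] [-0.166  0.91  -0.38 ]
[0.068 0.636 0.453] [-0.216  0.96  -0.179]
[0.164 0.68  0.441] [0.002 0.998 0.061]
[0.33  0.648 0.35 ] [0.46  0.886 0.063]
[0.461 0.498 0.204] [ 0.859  0.498 -0.123]
[0.479 0.257 0.108] [ 0.97  -0.104 -0.218]
```

```bash
cat >> plan.py <<'E'
def locate(k,name):
    """re-measure: returns ring, yaw from top picture + net"""
    ring,yaw,z0=PICK[k]
    im=snap("top",name)
    o=[]
    # network origin nearest
    c=[dd["at"] for dd in models.mark_of("gauge3","top")]+[]
    org=ring-.135*np.array([np.cos(yaw),np.sin(yaw)])
    c=[np.array(a) for a in c if np.linalg.norm(np.array(a)[:2]-org)<.08 and abs(a[2]-z0)<.012]
    print("net origins",c)
    rf=ring_fit(im,ring,z0+.012,"top"); print("ring",rf)
    return rf,c
def chk(js,**kw):
    c=path_clear(js,**kw); print("clear",c); return c
E
python3 - <<'E'
from plan import *
rf,c=locate('C',"e_top")
k='C'; ring,yaw,z0=PICK[k]
q=telemetry.current_joints()
ja=ik(*pickpose(ring,yaw,0,z0+.09)); jl=ik(*pickpose(ring,yaw,0,z0+.13))
print(q,ja)
chk([q,HUB,ja],open_=.06); chk([jl,HUB],gauge=(1,g,dz))
for k in'AB':
    ring,yaw,z0=PICK[k]
    ja=ik(*pickpose(ring,yaw,0,z0+.09)); P,M=pickpose(ring,yaw,0,z0+.12); jl=ik(P,M);P[:2]+=[-.06,0]; P[2]=.2; jb=ik(P,M)
    chk([HUB,ja],open_=.06); chk([jl,jb,HUB],gauge=(1,g,dz))
print(telemetry.current_t())
E
```

```text
net origins [array([ 0.487,  0.001, -0.004])]
ring (np.float32(86.93106), array([0.624, 0.018]))
[-0.642 -0.265  1.644 -0.     1.762  1.019] [-0.133  0.291  1.87   0.     0.98  -1.826]
clear (np.float64(0.03632788070901348), 'cab', np.float64(2.0))
clear (np.float64(0.02242909408159177), 'cab', np.float64(0.0))
clear (np.float64(0.011000000000000038), 'tray', np.float64(1.0))
clear (np.float64(0.0029682421685951754), 'lid', np.float64(0.0))
clear (np.float64(0.011000000000000093), 'tray', np.float64(1.0))
clear (np.float64(0.01215849497936955), 'lid', np.float64(0.0))
11.0667
```

Unmoved. Picking the bench gauge (C) first.

```bash
cat >> plan.py <<'E'
def force(): return np.array(telemetry.current_wrist_force())
def pick(k):
    ring,yaw,z0=PICK[k]
    gripper_to(.06,40)
    r.movej(list(HUB))
    P,M=pickpose(ring,yaw,0,z0+.09); r.movej(list(ik(P,M)))
    hit=r.move_l([P[0],P[1],z0+.028],vel=.12,guard=15); print("hit",hit,np.array(telemetry.current_ee_pos()))
    gripper_to(.0,40); print("opening",telemetry.current_opening())
E
python3 - <<'E'
from plan import *
pick('C')
P,M=pickpose(*PICK['C'][:2],0,.15); r.move_l(list(P),vel=.15); print(force(),telemetry.current_opening(),telemetry.current_t())
r.movej(list(HUB)); print(telemetry.current_opening(),telemetry.current_t())
snap("top","f_top"); snap("side","f_side")
E
```

```text
hit False [0.503 0.003 0.029]
opening 0.023864379091255526
[ 0.059  0.046 -1.705] 0.023690059246203977 17.7083
0.023699655577311744 19.025
```

View pics/f_side.png

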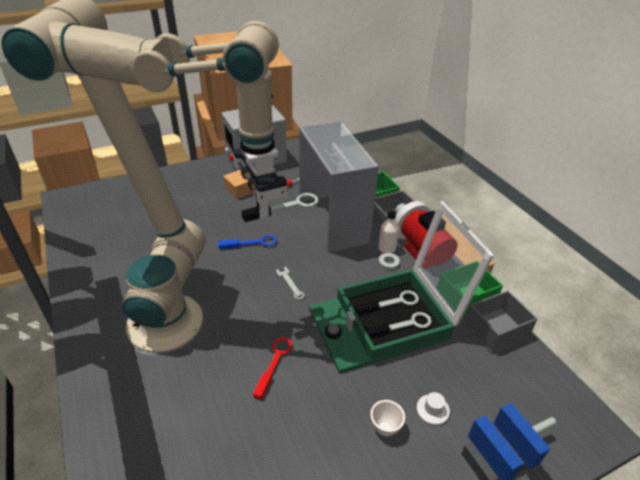

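View pics/f_top.png

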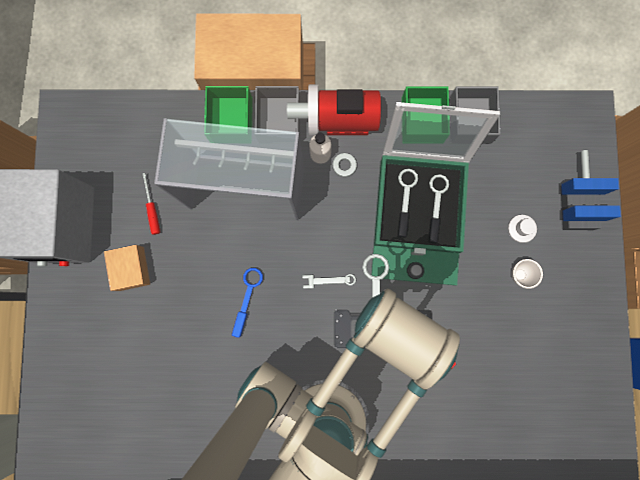

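Gauge is held level, ring at (307,200) in the side view and (375,267) in the top view. On to the station in front of the cabinet.

Run:
```python
from plan import *
print(proj([.403,-.1,.384],"side"),proj([.403,-.1,.384],"top"))
r.movej(list(V)); print(telemetry.current_opening(),telemetry.current_t())
r.movej(list(ST)); print(telemetry.current_opening(),telemetry.current_t(),force())
# predicted ring centre
P,M=fk(ST); R_=P+M@[0,.123,.016]; print("ring",R_,proj(R_,"side"),proj(R_,"top"))
snap("side","g_side"); snap("top","g_top")
for c in("side","top"): print([(d["at"],d["score"]) for d in models.mark_of("gauge3_ring",c)])
```

```text
[307.144 198.992] [375.199 266.395]
0.02345310513678565 21.4833
0.024004349652242706 24.1083 [ 0.063 -0.764 -2.248]
ring [0.521 0.252 0.225] [295.15  172.741] [222.501 222.257]
[]
[([0.6824, -0.2334, 0.029], 0.71)]
```

View pics/g_side.png

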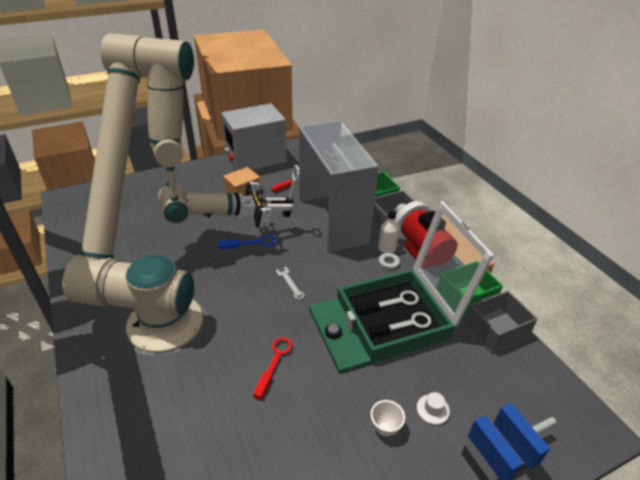

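View pics/g_top.png

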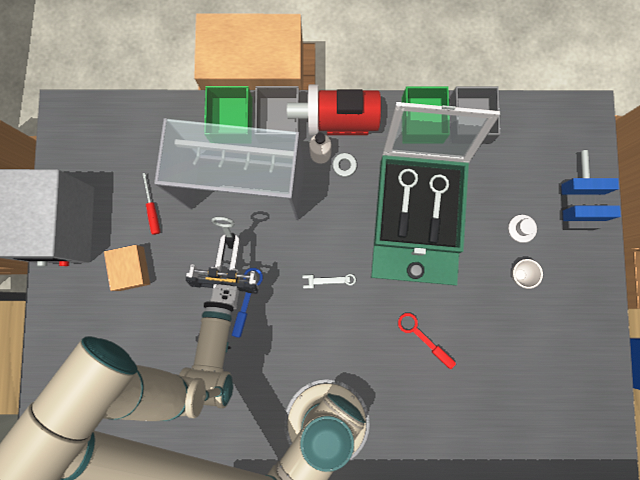

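Ring matches its prediction in both views (top (222,222), side (295,173)). Inserting onto the hook at y = +93.

```bash
cat >> plan.py <<'E'
def hang_way(y,th0=.22,th1=.18,d=d,dz=dz):
    hs=hangseq(y,d,dz,0,th0,th1)[1:]
    hs.insert(0,("ent",*hangpose(-.02,.228,y,th0,d,dz,0)))
    return hs
E
python3 - <<'E'
from plan import *
for y in(.093,.031,-.031,-.093):
    js=[ST]+[ik(P,M) for n,P,M in hang_way(y)]
    print(y,[None if j is None else j[[2,3]].round(2).tolist() for j in js])
    if any(j is None for j in js): continue
    # clearance against cabinet walls/roof excluding open interior
    for j in js[1:]:
        p=pts(j,(1,g,dz)); q=p.copy(); q[:,:2]-=CAB; q=q@Rz(CY)
        ins=q[(q[:,0]>-.005)]; print("  maxz %.3f maxy %.3f miny %.3f maxx %.3f minz %.3f body maxx %.3f"%(ins[:,2].max(),ins[:,1].max(),ins[:,1].min(),ins[:,0].max(),q[:,2].min(),q[20:70,0].max()))
E
```

```text
0.093 [[2.53, 4.18], [2.3, 4.25], [2.22, 4.13], [2.19, 4.07], [2.18, 4.04], [2.18, 4.02]]
  maxz 0.253 maxy 0.121 miny 0.065 maxx -0.002 minz 0.059 body maxx -0.125
  maxz 0.278 maxy 0.126 miny 0.061 maxx 0.075 minz 0.079 body maxx -0.048
  maxz 0.262 maxy 0.126 miny 0.061 maxx 0.101 minz 0.063 body maxx -0.022
  maxz 0.235 maxy 0.126 miny 0.061 maxx 0.115 minz 0.037 body maxx -0.008
  maxz 0.233 maxy 0.181 miny 0.004 maxx 0.115 minz 0.033 body maxx -0.004
0.031 [[2.53, 4.18], [2.44, 4.13], [2.35, 3.99], [2.32, 3.94], [2.31, 3.91], [2.3, 3.89]]
  maxz 0.253 maxy 0.059 miny 0.003 maxx -0.002 minz 0.059 body maxx -0.125
  maxz 0.278 maxy 0.064 miny -0.001 maxx 0.075 minz 0.079 body maxx -0.048
  maxz 0.262 maxy 0.064 miny -0.001 maxx 0.101 minz 0.063 body maxx -0.022
  maxz 0.235 maxy 0.064 miny -0.001 maxx 0.115 minz 0.037 body maxx -0.008
  maxz 0.233 maxy 0.120 miny -0.057 maxx 0.115 minz 0.033 body maxx -0.004
-0.031 [[2.53, 4.18], [2.59, 3.99], [2.47, 3.84], [2.44, 3.79], [2.42, 3.76], [2.42, 3.75]]
  maxz 0.253 maxy -0.003 miny -0.059 maxx -0.002 minz 0.059 body maxx -0.125
  maxz 0.278 maxy 0.002 miny -0.063 maxx 0.075 minz 0.079 body maxx -0.048
  maxz 0.262 maxy 0.002 miny -0.064 maxx 0.101 minz 0.063 body maxx -0.022
  maxz 0.235 maxy 0.002 miny -0.064 maxx 0.115 minz 0.037 body maxx -0.008
  maxz 0.233 maxy 0.057 miny -0.119 maxx 0.115 minz 0.033 body maxx -0.004
-0.093 [[2.53, 4.18], None, [2.59, 3.66], [2.55, 3.62], [2.53, 3.6], [2.53, 3.6]]
```

```bash
cat >> plan.py <<'E'
def insert(y,th1=.26):
    for n,P,M in hang_way(y,.22,th1):
        v={'ent':.15,'pre':.12}.get(n,.06)
        hit=r.move_l(list(P),R2q(M),vel=v,guard=(8 if n!='ent' else None))
        print(n,hit,force().round(2),"err",np.array(telemetry.current_ee_pos())-P,round(telemetry.current_opening(),4),round(telemetry.current_t(),2))
        if hit: return n
E
python3 - <<'E'
from plan import *
insert(.093)
snap("side","h_side",(270,110,410,290),4); snap("top","h_top",(140,100,310,300),3)
E
```

```text
ent False [-0.52 -0.41 -1.27] err [-0.001 -0.001 -0.   ] 0.0235 25.07
pre False [ 0.29  0.43 -2.33] err [-0.001 -0.    -0.001] 0.0236 25.89
in1 False [-0.42 -0.22 -1.04] err [ 0. -0. -0.] 0.0239 26.55
in2 False [-0.16  0.12 -1.61] err [ 0. -0. -0.] 0.0239 27.2
end False [ 0.26 -0.05 -1.6 ] err [-0.     0.     0.001] 0.0233 27.45
```

View pics/h_side.png

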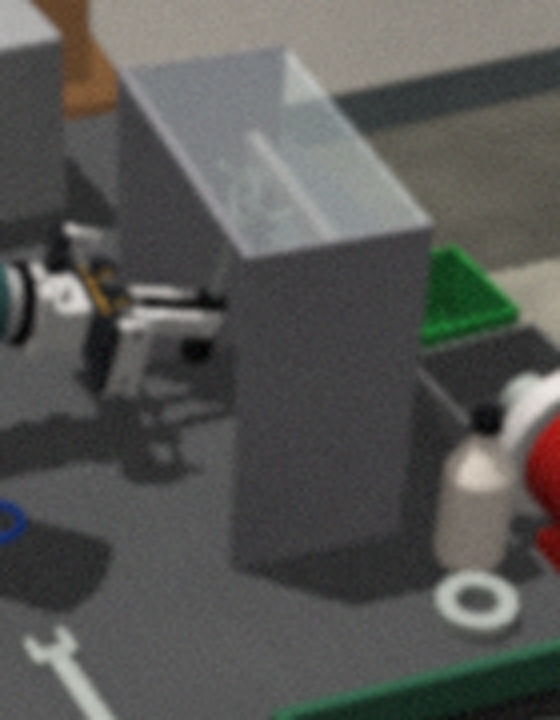

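View pics/h_top.png

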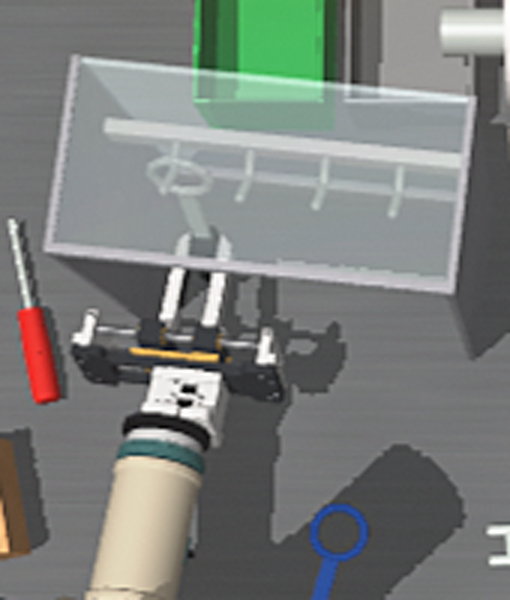

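The top crop shows the ring threaded: hook bar passes through it at (170,180) in the crop. Releasing gently.

```bash
cat >> plan.py <<'E'
def release():
    P=np.array(telemetry.current_ee_pos()); M=q2R(telemetry.current_tool_rot())
    P[2]-=.002; r.move_l(list(P),vel=.03)
    gripper_to(.034); gripper_to(.046); r.hold(.2)
    r.move_l(list(P-.05*M[:,2]),vel=.08)
    Q=P-.13*M[:,2]; r.move_l(list(Q),vel=.2); print("out",round(telemetry.current_t(),2))
E
python3 - <<'E'
from plan import *
release()
r.hold(.3)
snap("side","i_side",(270,110,410,290),4); snap("top","i_top",(140,100,310,300),3)
E
```

```text
out 30.15
```

View pics/i_side.png

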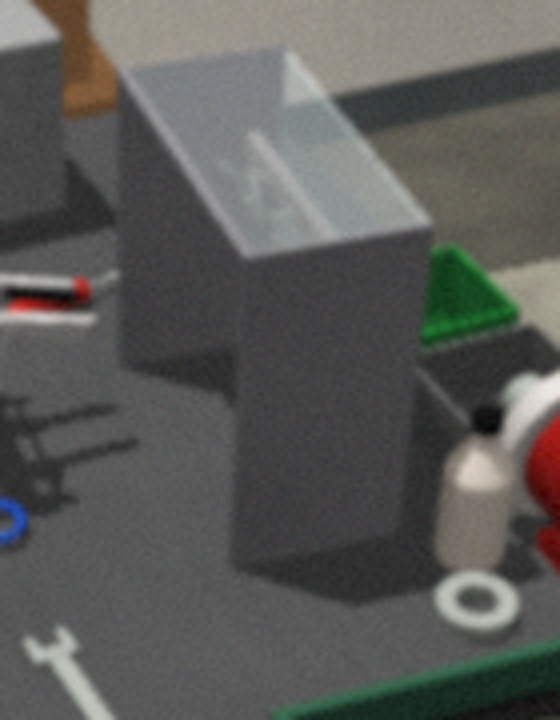

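View pics/i_top.png

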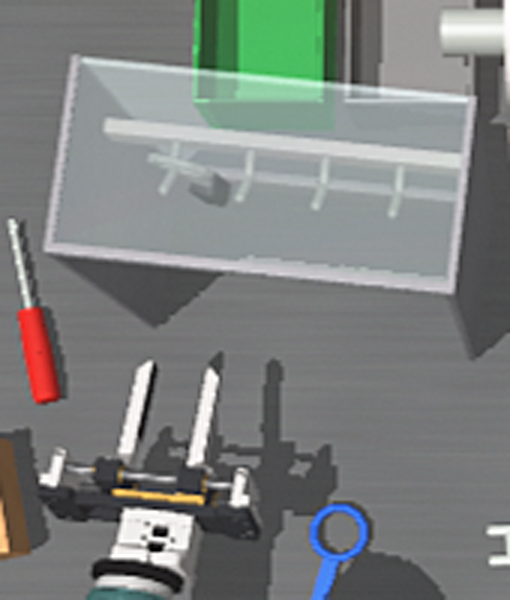

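The gauge hangs: ring edge-on at (178,162), grip below it at (212,190) in the crop. Next, fixture gauge A.

Run:
```python
from plan import *
q=np.array(telemetry.current_joints()); c=chk([q,ST,V,HUB],open_=.06)
if c[0]>.02:
    for j in(ST,V,HUB): r.movej(list(j))
im=snap("top","j_top"); 
for k in'AB': print(k,ring_fit(im,PICK[k][0],.03,"top"))
print([(d["at"].round(3).tolist() if hasattr(d["at"],"round") else d["at"],round(d["score"],2)) for d in models.mark_of("gauge1","top")])
print(telemetry.current_t())
```

```text
clear (np.float64(0.04984533813298853), 'cab', np.float64(0.0))
A (np.float32(167.92996), array([ 0.68 , -0.231]))
B (np.float32(173.07169), array([ 0.665, -0.319]))
[([0.2631, 0.2413, -0.0018], 0.78), ([0.5255, -0.2997, 0.0178], 0.69), ([0.5478, -0.2121, 0.0183], 0.66)]
36.075
```

View pics/j_top.png

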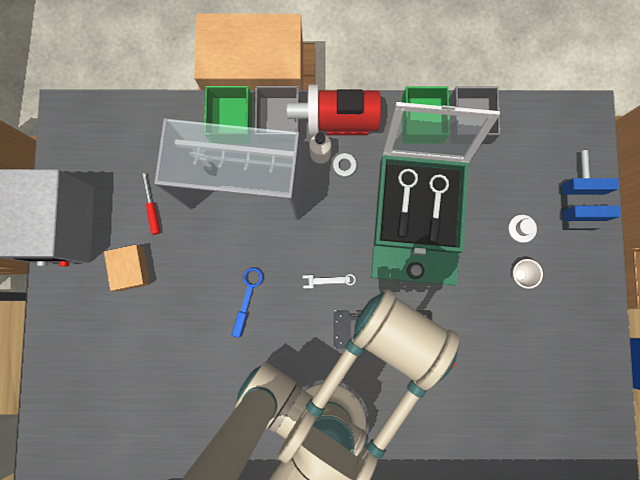

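```bash
cat >> plan.py <<'E'
def fixture_pick(k):
    pick(k)
    if telemetry.current_opening()<.02: print("MISSED"); return
    ring,yaw,z0=PICK[k]
    P,M=pickpose(ring,yaw,0,z0+.08); r.move_l(list(P),vel=.12)
    P[:2]+=[-.06,0]; P[2]=.22; r.move_l(list(P),vel=.2)
    print("lifted",telemetry.current_opening(),force(),telemetry.current_t())
    r.movej(list(HUB))
E
python3 - <<'E'
from plan import *
fixture_pick('A')
snap("side","k_side"); im=snap("top","k_top"); print(telemetry.current_opening(),telemetry.current_t())
E
```

```text
hit False [ 0.561 -0.214  0.047]
opening 0.023819088586186248
lifted 0.023494005159578026 [-0.296 -1.301 -2.266] 41.0583
0.023649430396566896 42.3333
```

View pics/k_side.png

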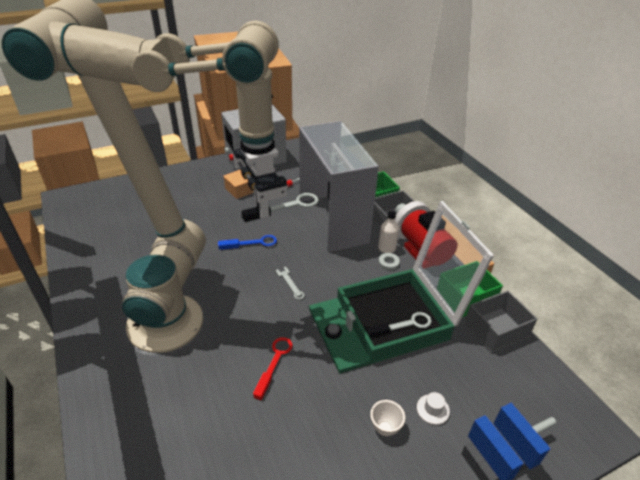

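View pics/k_top.png

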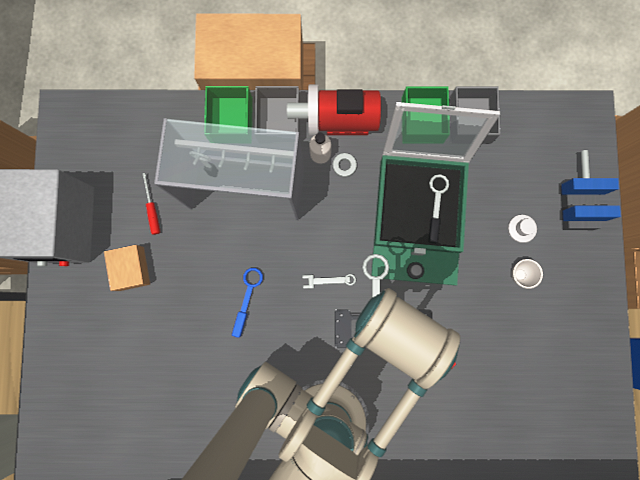

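Gauge A is held exactly as C was, with its ring at (375,267) top and (307,200) side. To the station with a check.

Run:
```python
from plan import *
r.movej(list(V)); r.movej(list(ST))
P,M=fk(ST); R_=P+M@[0,.123,.016]; print(proj(R_,"side"),proj(R_,"top"),telemetry.current_opening(),telemetry.current_t())
a=snap("side","l_side",(240,120,400,270),3); b=snap("top","l_top",(140,100,310,300),3)
```

```text
[295.15  172.741] [222.501 222.257] 0.02374991719658673 47.3167
```

View pics/l_top.png

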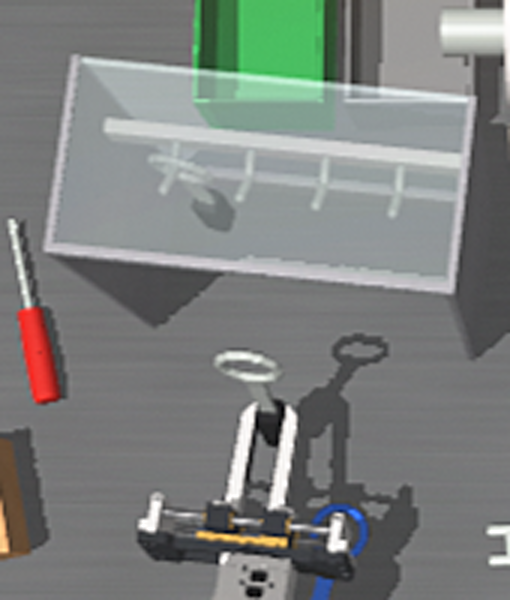

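View pics/l_side.png

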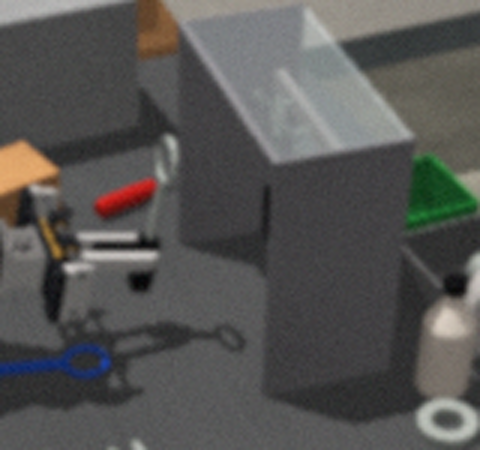

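Ring is at (222.7,221.7) as predicted; the hung gauge is only swaying. Inserting at y = +31.

Run:
```python
from plan import *
n=insert(.031)
snap("top","m_top",(140,100,310,300),3)
```

```text
ent False [ 0.31 -0.61 -1.67] err [-0.    -0.001  0.   ] 0.0236 47.87
pre False [-0.2   0.93 -1.92] err [-0.001 -0.    -0.001] 0.0238 48.68
in1 False [-0.11 -0.11 -1.21] err [ 0. -0. -0.] 0.0236 49.34
in2 False [-0.22 -0.92 -1.99] err [-0.    -0.    -0.001] 0.0239 49.99
end False [ 0.15 -0.44 -2.07] err [-0.     0.     0.001] 0.0236 50.24
```

View pics/m_top.png

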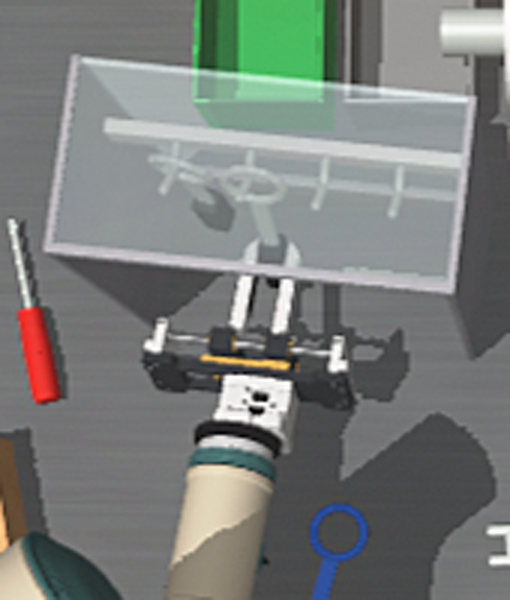

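The ring is threaded on the second hook (crop (250,180)). Releasing it and going back for gauge B.

Run:
```python
from plan import *
release(); r.hold(.3)
snap("top","n_top",(140,100,310,300),3)
q=np.array(telemetry.current_joints()); c=chk([q,ST,V,HUB],open_=.06)
if c[0]>.02:
    for j in(ST,V,HUB): r.movej(list(j))
im=snap("top","n2_top"); print('B',ring_fit(im,PICK['B'][0],.03,"top"),telemetry.current_t())
```

```text
out 52.89
clear (np.float64(0.04975771027330351), 'cab', np.float64(0.0))
B (np.float32(173.96878), array([ 0.665, -0.319])) 58.5583
```

View pics/n_top.png

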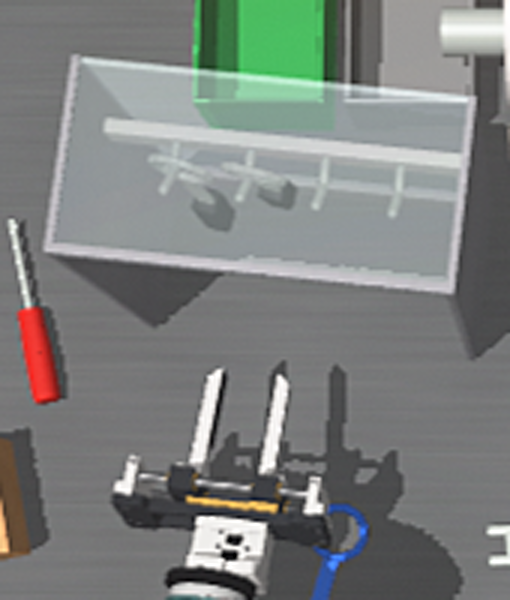

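View pics/n2_top.png

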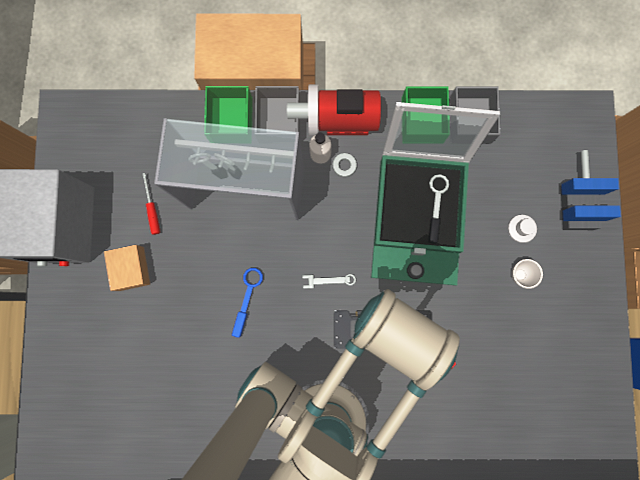

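Run:
```python
from plan import *
fixture_pick('B')
snap("top","o_top",(300,140,500,300),3)
r.movej(list(V)); r.movej(list(ST)); print(telemetry.current_opening(),telemetry.current_t())
snap("side","o2_side",(240,120,400,270),3); snap("top","o2_top",(140,100,310,300),3)
```

```text
hit False [ 0.543 -0.303  0.047]
opening 0.023572552614469743
lifted 0.023960477242973895 [ 0.702  0.973 -2.133] 63.6167
0.02361938850032058 69.9333
```

View pics/o2_top.png

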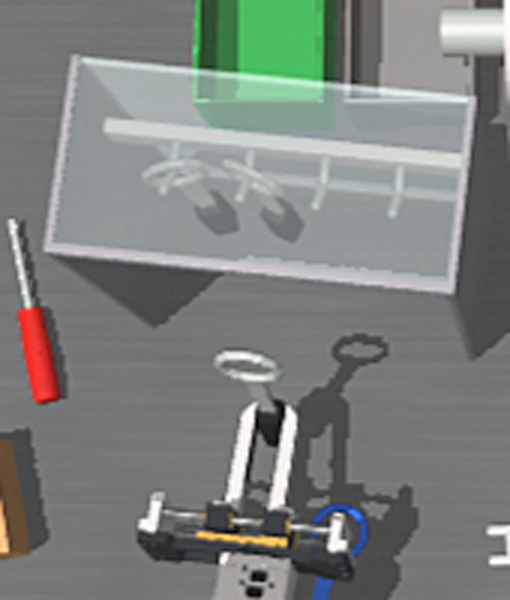

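View pics/o2_side.png

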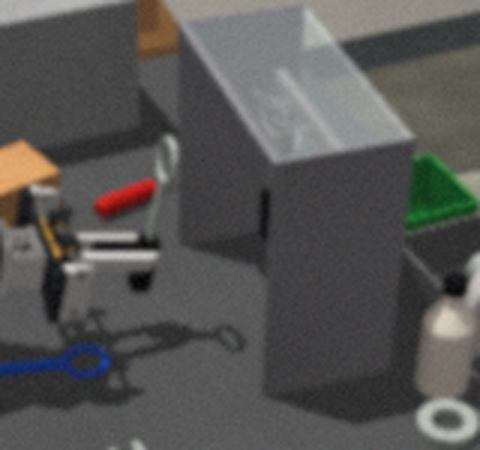

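Both hung gauges are just twisting a little on their hooks. The third is held correctly, so I'll insert it at y = −31.

Run:
```python
from plan import *
n=insert(-.031)
snap("top","p_top",(140,100,310,300),3); snap("side","p_side",(240,120,400,270),3)
```

```text
ent False [ 0.07 -0.03 -1.03] err [ 0. -0.  0.] 0.0236 70.57
pre False [-0.18  1.1  -1.38] err [-0.001  0.    -0.   ] 0.0237 71.38
in1 False [-0.35  0.5  -2.41] err [ 0. -0. -0.] 0.0239 72.04
in2 False [-0.24 -0.07 -1.  ] err [-0.    -0.    -0.001] 0.0238 72.69
end False [ 0.38 -0.21 -2.25] err [-0.     0.     0.001] 0.0236 72.94
```

View pics/p_top.png

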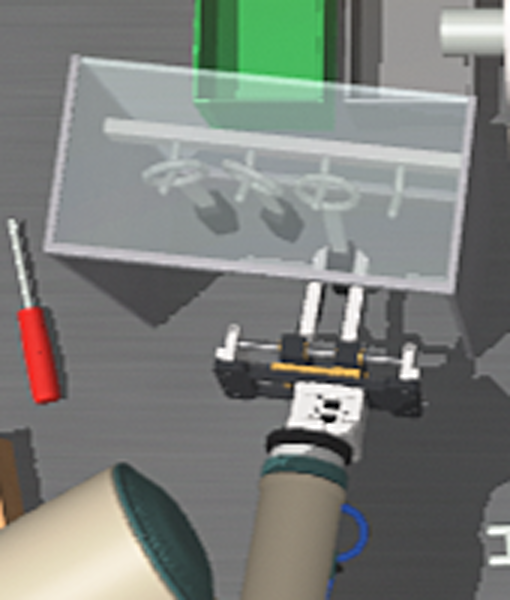

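Threaded on the third hook (crop (325,185)). Releasing with a smaller opening, then backing out for the final check.

```bash
sed -i 's/gripper_to(.046); r.hold/gripper_to(.037); r.hold/' plan.py
python3 - <<'E'
from plan import *
release()
r.movej(list(ST)); r.movej(list(V)); r.movej(list(HUB)); r.hold(1.5)
im=snap("top","q_top"); cv2.imwrite("pics/q_crop.png",cv2.resize(im[100:220,140:310],None,fx=4,fy=4,interpolation=cv2.INTER_CUBIC)); snap("side","q_side")
for n in("hook1","gauge1_ring","gauge1"):
    for c in("side","top"): print(n,c,[(np.round(d["at"],3).tolist(),round(d["score"],2)) for d in models.mark_of(n,c)])
for y in(.093,.031,-.031):
    for z,l in((.199,"ring"),(.064,"grip")): print(y,l,proj(cab(.099,z,y),"top"),(proj(cab(.099,z,y),"top")-[140,100])*4)
print(telemetry.current_t())
E
```

```text
out 75.51
hook1 side [([0.686, 0.326, 0.215], 0.75), ([0.676, 0.256, 0.218], 0.57)]
hook1 top []
gauge1_ring side []
gauge1_ring top []
gauge1 side [([0.266, 0.242, -0.004], 0.78), ([0.176, -0.325, -0.0], 0.73), ([0.702, 0.318, 0.064], 0.62)]
gauge1 top [([0.268, 0.24, 0.0], 0.75)]
0.093 ring [199.948 158.044] [239.793 232.176]
0.093 grip [211.878 171.917] [287.51  287.666]
0.031 ring [224.5   160.634] [338.001 242.535]
0.031 grip [234.091 174.265] [376.363 297.061]
-0.031 ring [249.076 163.226] [436.305 252.905]
-0.031 grip [256.323 176.616] [465.294 306.464]
82.7083
```

View pics/q_crop.png

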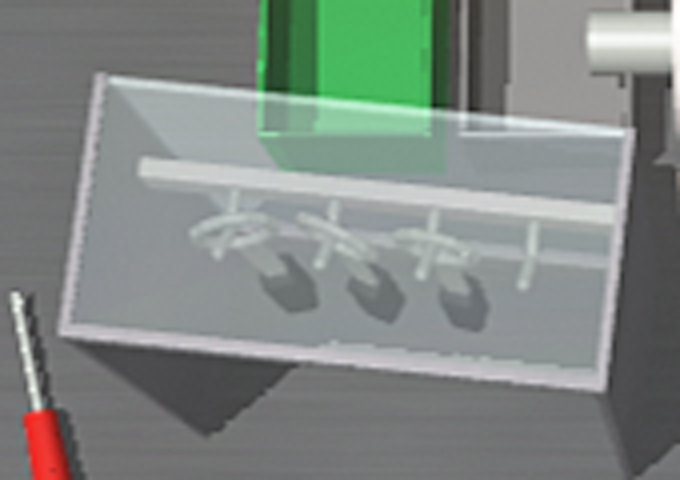

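View pics/q_side.png

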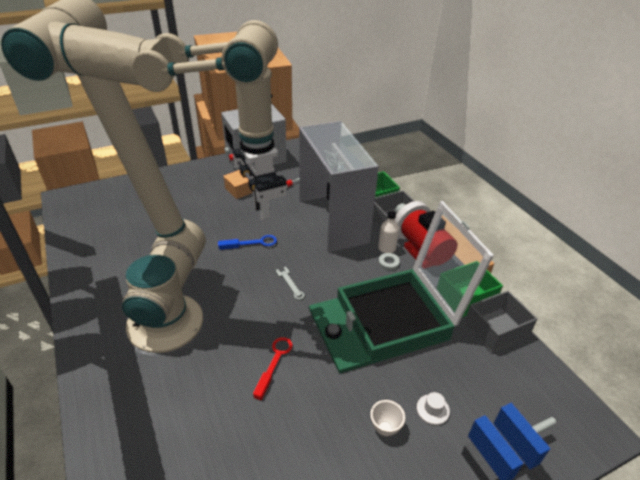

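View pics/q_top.png

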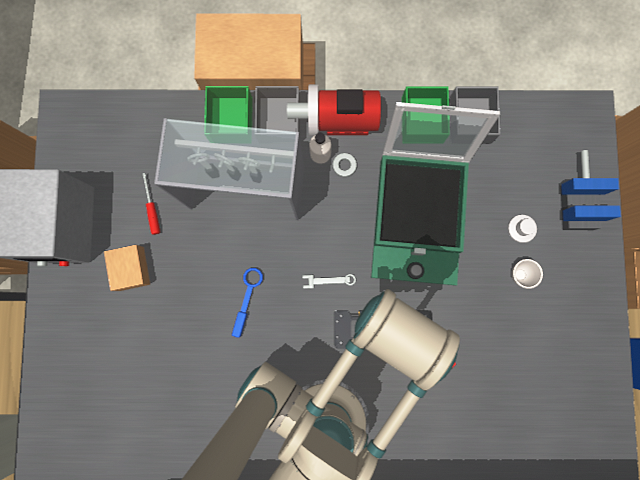

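The final views show all three rings on their hooks (crop (237,232), (335,240) and (433,250)). The grips hang at (288,285), (375,292) and (462,300), within about 6 zoomed pixels of the predicted upright positions. The lid is open, the fixture is empty and the bench is undisturbed. Handing in.

Run:
```python
from plan import *
r.sign_off(); print("signed off")
```

```text
the job is handed in; nothing more can be done
signed off
```

I pressed the release button, the lid sprang fully open, and all three gauges present now hang by their rings on hooks of their own. They were two from the fixture and one from the bench, now on the hooks at cabinet y −31, +31 and +93. The job was handed in after about 83 s.

**Last checks:**
- **Gauges:** the final top view puts each ring on its hook and each grip within about 6 pixels (at 4× zoom) of the position computed for an upright gauge. Earlier pictures showed slight sway and twist.
- **Everything else:** the lid is open, the fixture is empty, and the bystanders and the blue and red look-alikes look unmoved. No guard tripped and the grip never slipped. The arm is clear of everything.
- **Fourth gauge:** no fourth gauge shows in any picture.
- **Checks that gave little:** the networks no longer report the rings behind the clear roof. They saw only one hung gauge, from the side camera, at (0.702, 0.318, 0.064), which agrees with its hook. The hanging check therefore rests mostly on the pictures.

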